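Case on charge, spare batteries in the lower tier

TASK

Get the bedside kit in order: first take the pale blue hearing aid case off the beige battery organiser, set it on the white charging dock and slide it under the hood until it is fully home against the stop. Then lift the organiser's hinged flap by its handle, lay every battery lying on the table in the lower tier (orange 9-volt blocks in the orange-floored compartment, blue AA sleeves in the blue-floored one) and, once all are in, shut the flap. Last, lay the flashlight flat in the shallow tray on top of the closed flap, without tipping the case over or disturbing anything else on the table.

Things in the scene. Friction and masses are not known exactly. Their poses are not given: they have to be found in the camera images.
- case: Loose pale blue hearing aid case, rounded box 84 (x) by 50 (y) by 32 mm high, about 80 g. Origin: its centre. Starts upright on top of the shut flap, lengthwise about along the organiser's y.
- block1: Loose orange 9-volt battery block with a black band and two steel snaps at its +x end, lying flat: 48 (x) by 26.5 (y) by 17.5 mm high, 45 g. Origin: its centre. May be absent.
- block2: Second orange 9-volt block, the same. May be absent.
- sleeve1: Loose blue sleeve holding two AA batteries side by side, their silver ends showing at +x, lying flat: 54 (x) by 31 (y) by 17 mm high, 50 g. Origin: its centre. May be absent.
- sleeve2: Second blue AA sleeve, the same. May be absent.
- flashlight: Loose aluminium flashlight of rounded square section 26 by 26 mm, 100 mm long along x, lens at +x, small red toggle at -x, about 90 g. Origin: its centre. Starts lying on the table.
- jar: Frosted glass jar with a wooden lid, 60 mm across, 75 mm high, a bystander between dock and organiser. Origin: centre of its underside.
- glasses_case: Brown glasses case, bystander to the left, 155 (x) by 58 (y) by 36 mm high. Origin: centre of its underside.
- clock: White alarm clock, bystander at the back, 45 (x) by 85 (y) by 75 mm high. Origin: centre of its underside.
- comb: Wooden comb, bystander far left, 130 (x) by 30 (y) by 6 mm. Origin: centre of its underside.
- organiser: Fixed beige open box, outside 100 (x) by 268 (y) by 50 mm high, walls, floor and the middle divider (along x at y = 0, up to the rim) 4 mm thick, so two compartments, each 92 (x) by 128 (y) by 46 mm deep: blue floor on the +y side, orange floor on the -y side. Origin: centre of its underside; x points away from the robot at yaw 0. A hinged flap covers both when shut.
- flap (a joint): Angle of the organiser's flap, rad: 0 = shut (level on the rim), grows as its near edge is lifted, stop at 1.9 (past upright). The hinge lies along the organiser's y at its far rim. Hinge friction (0.09 N m; the flap weighs 60 g) holds it at any angle it is left at. Plate 98 by 266 mm, 4 mm thick, with a rim 8 mm high and 4 mm thick around its top, which makes it a shallow tray.
- flap_handle (a point): Centre of the flap's black handle: a bar 12 mm in diameter, 36 mm long, parallel to the hinge, on a 22 mm wide neck 24 mm in front of the flap's near edge, 124 mm from the hinge axis. Shut, it is 52 mm above the table, free space below. It can be pinched from above on its two flat ends (36 mm apart, along the organiser's y) and turns between the fingers as the flap swings.
- flap_hinge (a point): Point on the flap's hinge axis, mid-width, at organiser (50, 0, 52) mm; it has the organiser's axes and does not turn with the flap.
- blue_floor (a point): Centre of the top of the blue floor (AA sleeves), at organiser (0, 66, 4) mm, with the organiser's axes.
- orange_floor (a point): Centre of the top of the orange floor (9-volt blocks), at organiser (0, -66, 4) mm, with the organiser's axes.
- tray (a point): Centre of the tray floor when the flap is shut, at organiser (-1, 0, 54) mm, with the organiser's axes (does not turn with the flap). The tray is 90 (x) by 258 (y) mm inside its rim.
- dock: Fixed white charging dock, 180 (x) by 86 (y) mm. Origin: centre of its underside; x points from its open near end to the stop. Deck top at z = 4 mm. Low grey rails (inner faces y = +-29 mm, 6 mm thick, tops z = 9 mm) from x = -90 to 24 mm, then a hood to the far end: inner walls y = +-29 mm, outer +-35 mm, roof z = 45 to 50 mm, back stop face at x = 84 mm. The case enters along +x.
- case_home (a point): Where the case's centre is when it is fully home against the stop: dock (42, 0, 20) mm, with the dock's axes; 24 mm of the case then still stick out of the hood.
- tumbler: Glass tumbler, bystander to the right, 64 mm across, 85 mm high. Origin: centre of its underside.
Mind the look-alikes: they are no part of the job. What is shaped like the block2 but green or yellow is not meant. What is shaped like the case but black is not meant.

How it is judged:
By the outcome, as a careful person would: the job done as asked, in the order asked, and still so for the second after the job is handed in, with the robot touching nothing.
Of block1, block2, sleeve1, sleeve2 only 2 to 4 are there at a start; the rules pass over those that are not, and their reading is None.
At some moment in a run one of block1, block2, sleeve1, sleeve2, flashlight may be knocked a few centimetres aside while the robot is not near it.
It also fails if it takes over 210 s, if anything falls off the work surface, if the arm or the gripper's body presses on something with over 40 N, if the wrist force passes 120 N, or if a joint passes its speed limit or range.

ROBOT

A 6-joint arm with a two-finger parallel gripper is mounted at the origin on the work surface. World frame = base frame: x ahead of the robot, y to its left, z up, the work surface at z = 0. Lengths are in m, angles in rad, forces in N, time in s.
With the tool pointing down it reaches from about 0.325 to 0.775 m from the base axis. Payload 5.5 kg.
Tool frame: the origin (TCP) lies at the very end of the fingers, on their centre line; the grasp point (between the pads) lies 19 mm behind it; z points along the fingers, y is the direction in which the jaws open and shut (so a half turn about z gives the same grasp; the last joint's range is limited). The gripper opens to 88 mm and grips with 3 to 60 N. Pads are 20 mm wide; open, the fingers measure 115 mm over their backs; the gripper's body (75 mm by 178 mm) begins 61 mm behind the grasp point.
Start: joints at [-1.37, 0.091, 1.231, -0, 1.82, -0.057], TCP at [0.153, -0.58, 0.223] pointing down, gripper open.
Joint ranges: [-2.87, 2.87], [-0.86, 2.18], [0.17, 2.46], [-1.51, 4.65], [0.06, 2.69], [-2.65, 2.65]. Speed limits (rad/s): [2.57, 2.57, 3.01, 3.14, 3.14, 3.14].

INTERFACE

Orientations are given as a unit quaternion [x, y, z, w].
In Python, from rig import * gives the robot as it stands.
- The arm moves only by the shell command python3 -m handwheel 'ROWS'. ROWS is JSON, a list of rows, each an object of numbers: "dx", "dy", "dz": the shift along the tool's x, y, z in mm; "turn": the turn about the tool's z in rad; "hand": the finger opening in mm, from 0 to 87.8. A call has exactly 8 rows; each row is the pose to reach, as a shift and turn from the pose commanded when the call began, along the tool's axes at that moment; what a row does not reach only later rows make up. A row lasts 1/8 s, in which the tool goes at most 62.5 mm and 10.7 degrees, less where a joint would pass 70% of its speed; a pose out of reach is approached as far as the arm can. A call with a gripper value outside its range is refused whole. The fingers move at their own pace and stop on an object; the grip force is fixed at half the most. Time passes only in rows, so rows that repeat a pose let the fingers close, or fill a call up. It gives the time, the measured TCP pose, the force and the opening at its end, in the units of the state.
- state(): the state, without advancing time (a new reading comes with each control period).
- get_image(name): name is "scene" or "top" or "wrist"; returns (picture, depth): 420x560x3 uint8, red, green, blue; 420x560 float32, m along the optical axis (not along the pixel's ray), 0 where there is no reading.
- camera_model(name): a dict with "fov_y" (degrees; the focal length in pixels is half the picture's height over the tangent of half this angle, whatever the lens; pixels are square), "cx", "cy" (the principal point, pixels), "k1" (the pictures are not rectified: a ray, as slopes to the right and down, at radius r is drawn at 1 + k1 r^2 times it, then the intrinsics apply), "rvec" (rotation vector, rad) and "tvec" (3), from world to camera coordinates, as OpenCV has them; the wrist camera has in their place "hand_eye" (4x4, takes a point from camera to tool coordinates, whose origin is the TCP and whose axes are the flange's). Camera axes: x right, y down, z forward; pixel columns grow to the right and rows downward; lengths in m; the calibration is good to about 2 mm. A picture is of the moment at which its call begins: read the wrist's pose just before it. camera_model takes no time and is no camera call.
- finish_job(): hands the job in, once; it reports no verdict.
The state is a dict: "t": time; "qpos": joint angles; "qd": joint speeds; "joint_efforts": joint torques, N m; "eef_pos": TCP position; "tool_rot": TCP orientation; "contact_force": force on the tool from outside, world axes, zero at the start; "ft_torque": the same for the moment, N m; "grip_width": finger opening in m.
Only numpy, scipy, OpenCV 4.12 (cv2) and the standard library are available. Lean on these libraries where they do the work, as an engineer would, in place of code of your own. Each camera call takes 0.05 s, during which the arm holds its last target. There are 200 camera calls.

## Working session

There is one attempt and no reset: what is moved stays moved. The work goes in short steps, Python scripts to look and compute and a shell command to move; the robot and the scene stay as the last step left them, time stands still between calls to the robot, and variables do not carry over. Pictures are saved under pics/ and viewed, about 12 in all and at most 16, crops included, and the job is handed in when it is done.

```bash
ls; mkdir -p pics
cat > h.py <<'E'
from rig import *
import numpy as np, cv2
from scipy.spatial.transform import Rotation as R
def cam(name):
    m=camera_model(name); f=210/np.tan(np.radians(m["fov_y"])/2)
    if "rvec" in m:
        Rw=R.from_rotvec(m["rvec"]).as_matrix(); t=np.array(m["tvec"]); return m,f,Rw.T,-Rw.T@t
    s=state(); H=np.array(m["hand_eye"]); Rt=R.from_quat(s["tool_rot"]).as_matrix()
    return m,f,Rt@H[:3,:3],Rt@H[:3,3]+np.array(s["eef_pos"])
def undist(c,px):
    m,f=c[0],c[1]; px=np.atleast_2d(np.array(px,float))
    K=np.array([[f,0,m["cx"]],[0,f,m["cy"]],[0,0,1]])
    return cv2.undistortPoints(px[:,None],K,np.array([m["k1"],0,0,0.]))[:,0]
def onplane(c,px,z):
    d=np.c_[undist(c,px),np.ones(len(np.atleast_2d(px)))]@c[2].T
    return c[3]+d*((z-c[3][2])/d[:,2])[:,None]
def cloud(c,D):
    v,u=np.mgrid[:420,:560]; n=undist(c,np.c_[u.ravel(),v.ravel()])
    P=(np.c_[n,np.ones(len(n))]*D.ravel()[:,None])@c[2].T+c[3]
    return P.reshape(420,560,3)
def shot(name,fn):
    c=cam(name); I,D=get_image(name); cv2.imwrite("pics/"+fn+".png",I[:,:,::-1]); np.savez("pics/"+fn,I=I,D=D,P=cloud(c,D)); return c,I,D
E
python3 - <<'E'
from h import *
s=state();print(s)
for n in ("top","scene"):
    c,I,D=shot(n,n+"0"); print(n,c[0],c[3])
print(camera_model("wrist"))
E
```

```text
pics
{'t': 0.0, 'qpos': array([-1.36967192e+00,  9.18350228e-02,  1.23186546e+00, -6.45166080e-06,
        1.81980520e+00, -5.67108504e-02]), 'qd': array([-0.00019369,  0.00099023,  0.00013036,  0.00078928, -0.00087652,
        0.00214739]), 'joint_efforts': array([-3.19273262e-03, -4.46446180e+01, -4.06447363e+01,  6.95489254e-02,
        2.94229842e-02, -1.50297237e-04]), 'eef_pos': array([ 0.15292324, -0.5798778 ,  0.22153269]), 'tool_rot': array([ 9.91701273e-01,  1.28559986e-01, -7.21256660e-05, -9.53794889e-04]), 'contact_force': array([-0.61957721,  0.35407891, -0.41296237]), 'ft_torque': array([0.00888194, 0.04007608, 0.02101236]), 'grip_width': 0.08783788536745578}
top {'fov_y': 52.441099541119215, 'cx': 279.1533582781533, 'cy': 216.4088387042185, 'k1': -0.007957596321359655, 'rvec': array([ 2.12057104, -2.15265445,  0.18321045]), 'tvec': array([0.09033887, 0.56418857, 1.14145094])} [0.36864739 0.08883965 1.21884647]
scene {'fov_y': 45.761206775038, 'cx': 273.1715382700869, 'cy': 202.85204409054214, 'k1': -0.11488049797572371, 'rvec': array([ 1.76680519,  1.87053623, -0.69042051]), 'tvec': array([-0.03024736, -0.37010694,  1.91147409])} [1.51673131 0.120123   1.21520527]
{'fov_y': 59.13891201701295, 'cx': 277.834601520719, 'cy': 209.7397904154556, 'k1': -0.04022937244336034, 'hand_eye': array([[-6.13706652e-04, -9.68380132e-01, -2.49478543e-01,
         6.86931895e-02],
       [ 9.99999795e-01, -6.40542733e-04,  2.63843544e-05,
        -8.09939070e-04],
       [-1.85351752e-04, -2.49478475e-01,  9.68380326e-01,
        -1.62069890e-01],
       [ 0.00000000e+00,  0.00000000e+00,  0.00000000e+00,
         1.00000000e+00]])}
```

View pics/top0.png

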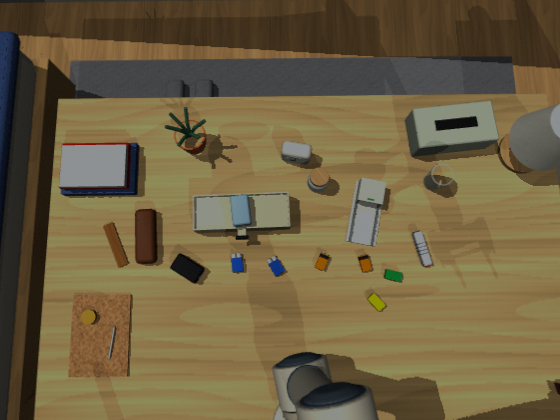

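View pics/scene0.png

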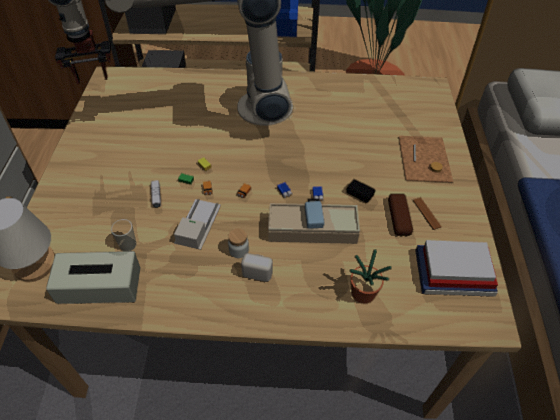

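The top view shows the organiser at (242,212) with the case at (240,210) and the handle at (242,235). The sleeves are at (237,263) and (276,266), the orange blocks at (322,262) and (365,264). The dock is at (367,212), the flashlight at (422,248) and the jar at (318,180). All four batteries are present. Next I measure these.

```bash
cat >> h.py <<'E'
def mask(I,h0,h1,s0=110,v0=50):
    return cv2.inRange(cv2.cvtColor(I,cv2.COLOR_RGB2HSV),(h0,s0,v0),(h1,255,255))
def rect(c,M,z,amin=30):
    out=[]
    for k in cv2.findContours(M,cv2.RETR_EXTERNAL,cv2.CHAIN_APPROX_NONE)[0]:
        if cv2.contourArea(k)<amin: continue
        p=onplane(c,k[:,0],z)[:,:2]
        (x,y),(w,h),a=cv2.minAreaRect((p*1000).astype(np.float32))
        if w<h: w,h,a=h,w,a+90
        a=(a+90)%180-90
        out.append((k[:,0].mean(0).round(),np.round([x,y,w,h,a],1)))
    return out
E
python3 - <<'E'
from h import *
d=np.load("pics/top0.npz");I,P=d["I"],d["P"];c=cam("top")
hsv=cv2.cvtColor(I,cv2.COLOR_RGB2HSV)
for n,u,v in [("case",240,208),("trayL",210,212),("sleeve",237,262),("block",322,263),("fl",422,250),("deck",362,228),("hood",370,188),("handle",242,237),("jar",318,178)]:
    print(n,hsv[v,u],P[v,u].round(3))
for n,h0,h1,s0,z in [("sleeve",112,125,150,.017),("case",95,111,70,.086),("block",8,17,190,.0175)]:
    for r in rect(c,mask(I,h0,h1,s0),z): print(n,*r)
Z=P[:,:,2]
for n,(u0,u1,v0,v1),z0,z1 in [("flash",(405,440,228,270),.012,.04),("hood",(340,395,172,215),.035,.06),("org",(185,300,185,240),.047,.075),("case",(220,260,190,230),.078,.1)]:
    M=np.zeros((420,560),np.uint8); M[v0:v1,u0:u1]=((Z>z0)&(Z<z1))[v0:v1,u0:u1]*255
    for r in rect(c,M,{"flash":.02,"hood":.05,"org":.06,"case":.086}[n]): print(n,*r)
E
```

```text
case [100  71 147] [0.583 0.187 0.09 ]
trayL [ 38  21 145] [0.58  0.274 0.052]
sleeve [110 220 138] [0.443 0.202 0.015]
block [ 17 255 145] [ 0.436 -0.036  0.019]
fl [ 98   9 108] [ 0.468 -0.318  0.025]
deck [100  10 147] [ 0.535 -0.156  0.006]
hood [ 44  19 146] [ 0.643 -0.176  0.047]
handle [ 0  0 20] [0.507 0.184 0.062]
jar [ 17 140 138] [ 0.668 -0.027  0.072]
case [276. 267.] [423.7  92.2  35.3  26.3  31.4]
case [237. 264.] [432.8 196.2  36.3  25.9   6.3]
case [240. 210.] [578.6 187.1  80.5  46.2   6.4]
case [ 97. 192.] [636.3 576.9 196.9  11.2  89.1]
case [ 4. 93.] [923.7 849.6 389.4  37.8   5.5]
block [365. 265.] [ 429.8 -157.4   34.4   28.4   13.3]
block [321. 263.] [435.5 -33.7  34.6  26.6 -25.6]
block [116. 245.] [498.2 546.1 124.1  26.5  22.9]
flash [422. 248.] [ 472.9 -321.2  102.9   30.6   13.9]
hood [372. 191.] [ 633.8 -178.7   72.    68.7   77.5]
org [241. 214.] [566.1 186.2 266.6 129.1 -88.6]
case [240. 210.] [578.6 186.5  84.1  49.4   6.8]
```

```bash
python3 -m handwheel '[{"dx":40,"dy":-40,"dz":-14,"turn":0.07},{"dx":80,"dy":-80,"dz":-14,"turn":0.07},{"dx":120,"dy":-120,"dz":-14,"turn":0.07},{"dx":160,"dy":-160,"dz":-14,"turn":0.07},{"dx":200,"dy":-200,"dz":-14,"turn":0.07},{"dx":240,"dy":-240,"dz":-14,"turn":0.07},{"dx":280,"dy":-280,"dz":-14,"turn":0.07},{"dx":306,"dy":-316,"dz":-14,"turn":0.07}]'
python3 -m handwheel '[{"dx":40,"dy":-40,"dz":-14,"turn":0.07},{"dx":80,"dy":-80,"dz":-14,"turn":0.07},{"dx":120,"dy":-120,"dz":-14,"turn":0.07},{"dx":160,"dy":-160,"dz":-14,"turn":0.07},{"dx":200,"dy":-200,"dz":-14,"turn":0.07},{"dx":240,"dy":-250,"dz":-14,"turn":0.07},{"dx":285,"dy":-300,"dz":-14,"turn":0.07},{"dx":306,"dy":-316,"dz":-14,"turn":0.07}]'
cat >> h.py <<'E'
def yaw():
    return R.from_quat(state()["tool_rot"]).as_matrix()[:,0]
def go(x,y,z,a):
    "rows for target TCP mm, tool-x yaw deg"
    s=state(); M=R.from_quat(s["tool_rot"]).as_matrix(); d=M.T@(np.array([x,y,z])-np.array(s["eef_pos"])*1000)
    t0=np.degrees(np.arctan2(M[1,0],M[0,0])); da=(a-t0+180)%360-180
    print("at",(np.array(s["eef_pos"])*1000).round(1),"yaw",round(t0,2),"-> dx dy dz",d.round(1),"turn",round(-np.radians(da),3))
E
python3 - <<'E'
from h import *
s=state();print(s["eef_pos"],s["tool_rot"],s["qpos"])
c,I,D=shot("wrist","w1"); print(c[3])
E
```

```text
[ 0.15290167 -0.57991282  0.2216274 ] [ 9.91704965e-01  1.28532070e-01 -7.20532995e-05 -8.73830881e-04] [-1.36971223e+00  9.17809280e-02  1.23175509e+00 -1.82298968e-05
  1.81981014e+00 -5.66977420e-02]
[ 0.21917826 -0.56189545  0.38370407]$[0]: bad value
$[0]: bad value
```

View pics/w1.png

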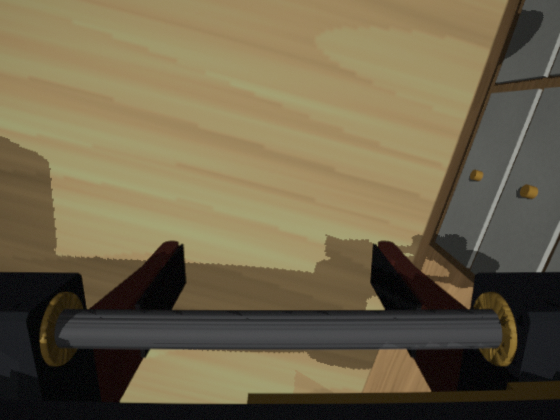

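The calls were refused, probably because every key is required, so the picture shows only bare table. I'll retry with all keys.

```bash
python3 -m handwheel '[{"dx":35,"dy":-40,"dz":-14,"turn":0.07,"hand":87},{"dx":70,"dy":-80,"dz":-14,"turn":0.07,"hand":87},{"dx":105,"dy":-120,"dz":-14,"turn":0.07,"hand":87},{"dx":140,"dy":-160,"dz":-14,"turn":0.07,"hand":87},{"dx":175,"dy":-205,"dz":-14,"turn":0.07,"hand":87},{"dx":210,"dy":-250,"dz":-14,"turn":0.07,"hand":87},{"dx":245,"dy":-290,"dz":-14,"turn":0.07,"hand":87},{"dx":275,"dy":-324,"dz":-14,"turn":0.07,"hand":87}]'
python3 -m handwheel '[{"dx":35,"dy":-40,"dz":-14,"turn":0.07,"hand":87},{"dx":70,"dy":-80,"dz":-14,"turn":0.07,"hand":87},{"dx":105,"dy":-120,"dz":-14,"turn":0.07,"hand":87},{"dx":140,"dy":-160,"dz":-14,"turn":0.07,"hand":87},{"dx":175,"dy":-205,"dz":-14,"turn":0.07,"hand":87},{"dx":210,"dy":-250,"dz":-14,"turn":0.07,"hand":87},{"dx":250,"dy":-300,"dz":-14,"turn":0.07,"hand":87},{"dx":275,"dy":-324,"dz":-14,"turn":0.07,"hand":87}]'
python3 - <<'E'
from h import *
s=state();print(s["eef_pos"],s["tool_rot"],s["qpos"])
c,I,D=shot("wrist","w2"); print(c[3])
E
```

```text
t: 1.15
eef_pos: [0.3367, -0.195, 0.2366]
tool_rot: [0.996, 0.094, 0.0, 0.0]
contact_force: [0.4, -0.2, -0.1]
grip_width: 0.0873
t: 2.15
eef_pos: [0.5463, 0.1757, 0.2497]
tool_rot: [0.998, 0.06, -0.001, -0.0]
contact_force: [-0.4, 1.0, 0.1]
grip_width: 0.0869
[0.54634498 0.17565944 0.24969763] [ 9.98191811e-01  6.01058117e-02 -6.28929248e-04 -5.84762103e-05] [2.51583286e-01 2.87687707e-02 1.24750492e+00 3.70225688e-04
 1.86653157e+00 1.70220315e+00]
[0.61451178 0.1848253  0.41168452]
```

View pics/w2.png

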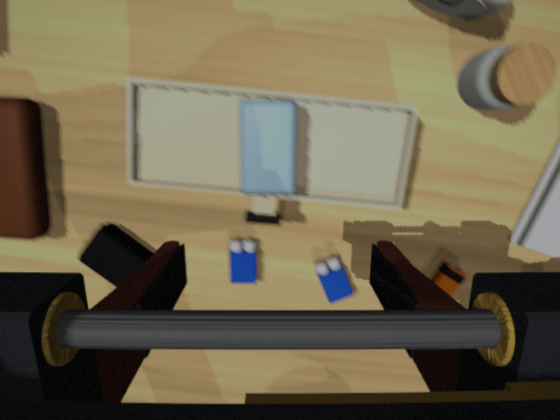

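The wrist view shows the tray with corners near (130,80), (417,108), (405,208) and (128,185). The case is at (269,147), the handle at (263,217), and the sleeves at (243,262) and (334,279).

Run:
```python
from h import *
d=np.load("pics/w2.npz");I,P=d["I"],d["P"];c=cam("wrist")
Z=P[:,:,2]; u=np.arange(560)[None]; v=np.arange(420)[:,None]
M=((Z>.048)&(Z<.11)&(u>110)&(u<430)&(v>60)&(v<212)).astype(np.uint8)*255
M=cv2.morphologyEx(M,cv2.MORPH_OPEN,np.ones((25,25)))
for r in rect(c,M,.062,1000): print("tray",*r)
M=((Z>.075)&(Z<.11)&(u>200)&(u<330)&(v>60)&(v<212)).astype(np.uint8)*255
for r in rect(c,M,.086,500): print("case",*r, np.median(Z[M>0]))
M=(I.max(2)<40).astype(np.uint8)*255; M[:,:230]=0;M[:,290:]=0;M[:195]=0;M[225:]=0
for r in rect(c,M,.058,50): print("handle",*r)
for r in rect(c,mask(I[:300],105,125,150),.017,200): print("sleeve",*r)
print("Ztable",Z[30,100],"trayfloor",np.median(Z[120:160,160:220]),"sleevetop",Z[268,243])
hx=I[:300];
for h in [(100,130)]:
  print(mask(hx,*h,150).sum()//255)
```

```text
tray [191. 164.] [561.7 259.6 124.   55.5 -89.1]
tray [363. 156.] [585.8 102.1  88.8  45.9 -26.2]
tray [303. 153.] [580.6 160.4  94.1  61.6 -20.9]
tray [233. 117.] [607.6 227.7  53.1  51.8 -83.3]
case [270. 149.] [583.9 190.5  80.5  48.9   6.9] 0.08572620043683221
handle [263. 218.] [515.1 189.7  30.7   7.9 -87.4]
sleeve [336. 284.] [434.5  98.   37.1  28.2  29.6]
sleeve [243. 267.] [443.3 206.5  37.   26.9   7.3]
Ztable 0.0003880586019008314 trayfloor 0.054059320025829805 sleevetop 0.017773324179680916
1326
```

Run:
```python
from h import *
go(584,190,200,6.9)
c=cam("wrist"); c2,I,D=shot("wrist","w3")
P=np.load("pics/w3.npz")["P"];Z=P[:,:,2]
hsv=cv2.cvtColor(I,cv2.COLOR_RGB2HSV)
M=((hsv[:,:,1]<75)&(Z>.046)&(Z<.1)).astype(np.uint8)*255
M[:60]=0;M[212:]=0;M[:,:110]=0;M[:,430:]=0
M=cv2.morphologyEx(M,cv2.MORPH_CLOSE,np.ones((9,9)))
M=cv2.morphologyEx(M,cv2.MORPH_OPEN,np.ones((30,30)))
for r in rect(c,M,.062,1000): print("tray",*r)
M=((Z>.078)&(Z<.11)).astype(np.uint8)*255;M[212:]=0;M[:,:210]=0;M[:,330:]=0
for r in rect(c,M,.086,500): print("case",*r)
ct=cam("top");_,I,D=shot("top","top1");P=np.load("pics/top1.npz")["P"];Z=P[:,:,2]
hsv=cv2.cvtColor(I,cv2.COLOR_RGB2HSV);print(Z[205:220,200:215].mean())
cw=onplane(c,[[132,80],[417,108],[405,208],[128,185]],.062);print(cw.round(4),cw.mean(0))
```

```text
at [547.5 177.9 248.3] yaw 6.98 -> dx dy dz [37.8 -7.5 48.2] turn 0.001
tray [273. 147.] [582.2 186.  266.3 101.  -88.4]
case [273. 151.] [582.8 188.   81.6  49.2   6.7]
0.4261604475423604
[[0.6299 0.3215 0.062 ]
 [0.6368 0.0618 0.062 ]
 [0.5427 0.0536 0.062 ]
 [0.5329 0.3226 0.062 ]] [0.58559674 0.18987286 0.062     ]
```

```bash
python3 -m handwheel '[{"dx":34,"dy":-5.5,"dz":40,"turn":0,"hand":87},{"dx":34,"dy":-5.5,"dz":80,"turn":0,"hand":87},{"dx":34,"dy":-5.5,"dz":120,"turn":0,"hand":87},{"dx":34,"dy":-5.5,"dz":145,"turn":0,"hand":87},{"dx":34,"dy":-5.5,"dz":165,"turn":0,"hand":87},{"dx":34,"dy":-5.5,"dz":180,"turn":0,"hand":87},{"dx":34,"dy":-5.5,"dz":185,"turn":0,"hand":87},{"dx":34,"dy":-5.5,"dz":185,"turn":0,"hand":87}]'
python3 -m handwheel '[{"dx":0,"dy":0,"dz":0,"turn":0,"hand":55},{"dx":0,"dy":0,"dz":0,"turn":0,"hand":40},{"dx":0,"dy":0,"dz":0,"turn":0,"hand":40},{"dx":0,"dy":0,"dz":0,"turn":0,"hand":40},{"dx":0,"dy":0,"dz":0,"turn":0,"hand":40},{"dx":0,"dy":0,"dz":0,"turn":0,"hand":40},{"dx":0,"dy":0,"dz":0,"turn":0,"hand":40},{"dx":0,"dy":0,"dz":0,"turn":0,"hand":40}]'
python3 -c "
from h import *
go(540,-158,200,-12)"
```

```text
t: 3.3
eef_pos: [0.5793, 0.1823, 0.0661]
tool_rot: [0.998, 0.059, 0.0, -0.0]
contact_force: [-0.5, 0.4, 1.1]
grip_width: 0.0868
t: 4.3
eef_pos: [0.5792, 0.1826, 0.0659]
tool_rot: [0.998, 0.059, 0.0, -0.0]
contact_force: [-0.4, 0.6, 1.4]
grip_width: 0.0496
at [579.2 182.6  65.9] yaw 6.76 -> dx dy dz [ -78.9  333.5 -134.3] turn 0.327
```

```bash
python3 -m handwheel '[{"dx":0,"dy":0,"dz":-15,"turn":0,"hand":40},{"dx":0,"dy":0,"dz":-35,"turn":0,"hand":40},{"dx":0,"dy":0,"dz":-60,"turn":0,"hand":40},{"dx":0,"dy":0,"dz":-85,"turn":0,"hand":40},{"dx":0,"dy":0,"dz":-110,"turn":0,"hand":40},{"dx":0,"dy":0,"dz":-125,"turn":0,"hand":40},{"dx":0,"dy":0,"dz":-134,"turn":0,"hand":40},{"dx":0,"dy":0,"dz":-134,"turn":0,"hand":40}]'
python3 -m handwheel '[{"dx":-10,"dy":30,"dz":0,"turn":0.04,"hand":40},{"dx":-20,"dy":80,"dz":0,"turn":0.08,"hand":40},{"dx":-30,"dy":130,"dz":0,"turn":0.13,"hand":40},{"dx":-45,"dy":185,"dz":0,"turn":0.18,"hand":40},{"dx":-60,"dy":240,"dz":0,"turn":0.23,"hand":40},{"dx":-70,"dy":290,"dz":0,"turn":0.28,"hand":40},{"dx":-79,"dy":320,"dz":0,"turn":0.327,"hand":40},{"dx":-79,"dy":333,"dz":0,"turn":0.327,"hand":40}]'
python3 -m handwheel '[{"dx":0,"dy":0,"dz":0,"turn":0,"hand":40},{"dx":0,"dy":0,"dz":0,"turn":0,"hand":40},{"dx":0,"dy":0,"dz":0,"turn":0,"hand":40},{"dx":0,"dy":0,"dz":0,"turn":0,"hand":40},{"dx":0,"dy":0,"dz":0,"turn":0,"hand":40},{"dx":0,"dy":0,"dz":0,"turn":0,"hand":40},{"dx":0,"dy":0,"dz":0,"turn":0,"hand":40},{"dx":0,"dy":0,"dz":0,"turn":0,"hand":40}]'
python3 - <<'E'
from h import *
go(540,-158,200,-12)
c,I,D=shot("wrist","w4")
P=np.load("pics/w4.npz")["P"];Z=P[:,:,2]
M=((Z>.042)&(Z<.058)).astype(np.uint8)*255;M[250:]=0
for r in rect(c,M,.05,500): print("hood",*r)
E
```

```text
t: 5.3
eef_pos: [0.5792, 0.1823, 0.1998]
tool_rot: [0.998, 0.059, 0.0, 0.0]
contact_force: [-0.3, -0.2, -0.6]
grip_width: 0.0498
t: 6.3
eef_pos: [0.539, -0.1591, 0.1984]
tool_rot: [0.994, -0.105, -0.001, -0.0]
contact_force: [0.2, 0.4, -1.0]
grip_width: 0.0498
t: 7.3
eef_pos: [0.5397, -0.1577, 0.1996]
tool_rot: [0.995, -0.104, -0.0, -0.0]
contact_force: [-0.6, -0.1, -1.0]
grip_width: 0.0498
at [ 539.7 -157.7  199.6] yaw -11.99 -> dx dy dz [ 0.3  0.2 -0.4] turn 0.0
hood [ 31. 193.] [587.   54.3 101.1  24.4  -5.2]
hood [110.  72.] [668.2 -44.2  57.4  36.2 -25.2]
hood [281.  72.] [ 637.2 -179.9   70.1   65.7   77.9]
```

View pics/w4.png

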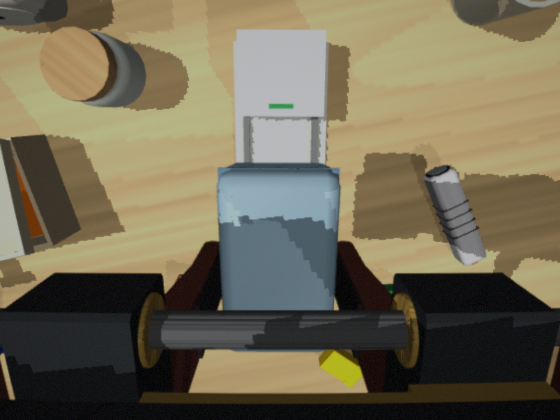

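The case hangs straight over the dock. The hood is centred at (281,72) and the case lies in line with it. The left edge shows orange floor at (30,210), so the flap may have opened. I'll check that from the top while lowering.

```bash
python3 -m handwheel '[{"dx":0,"dy":1.5,"dz":30,"turn":0,"hand":40},{"dx":0,"dy":1.5,"dz":65,"turn":0,"hand":40},{"dx":0,"dy":1.5,"dz":100,"turn":0,"hand":40},{"dx":0,"dy":1.5,"dz":130,"turn":0,"hand":40},{"dx":0,"dy":1.5,"dz":152,"turn":0,"hand":40},{"dx":0,"dy":1.5,"dz":168,"turn":0,"hand":40},{"dx":0,"dy":1.5,"dz":178,"turn":0,"hand":40},{"dx":0,"dy":1.5,"dz":182,"turn":0,"hand":40}]'
python3 - <<'E'
from h import *
go(540,-158,16,-12)
c,I,D=shot("top","top2")
cv2.imwrite("pics/top2c.png",cv2.resize(I[150:300,170:450,::-1],None,fx=2.8,fy=2.8))
E
```

```text
t: 8.35
eef_pos: [0.5395, -0.1592, 0.0176]
tool_rot: [0.995, -0.104, 0.0, -0.0]
contact_force: [-1.6, 1.1, 5.6]
grip_width: 0.0499
at [ 539.5 -159.2   17.6] yaw -11.99 -> dx dy dz [ 0.2 -1.2  1.6] turn 0.0
```

View pics/top2c.png

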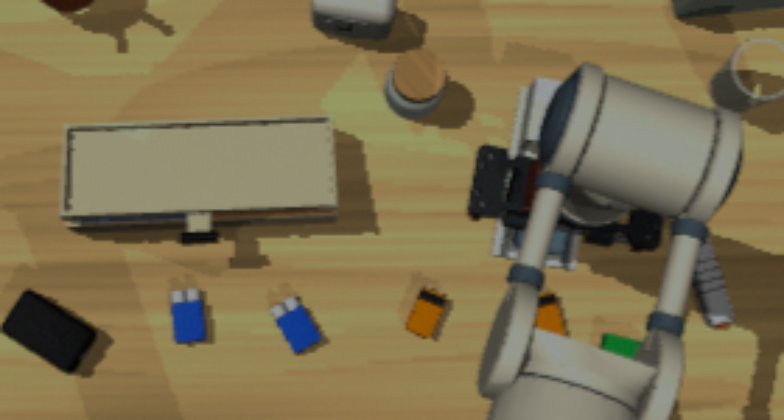

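The flap is part open: the case must have caught its rim on lifting. The case is now on the dock between the rails. I'll release it, push it home, and then press the flap shut before the proper lift.

```bash
python3 -m handwheel '[{"dx":0,"dy":0,"dz":0,"turn":0,"hand":55},{"dx":0,"dy":0,"dz":0,"turn":0,"hand":65},{"dx":0,"dy":0,"dz":0,"turn":0,"hand":75},{"dx":0,"dy":0,"dz":0,"turn":0,"hand":75},{"dx":0,"dy":0,"dz":-10,"turn":0,"hand":75},{"dx":0,"dy":0,"dz":-25,"turn":0,"hand":75},{"dx":0,"dy":0,"dz":-45,"turn":0,"hand":75},{"dx":0,"dy":0,"dz":-50,"turn":0,"hand":75}]'
python3 -m handwheel '[{"dx":-30,"dy":0,"dz":0,"turn":0,"hand":20},{"dx":-60,"dy":0,"dz":0,"turn":0,"hand":20},{"dx":-70,"dy":0,"dz":0,"turn":0,"hand":20},{"dx":-70,"dy":0,"dz":0,"turn":0,"hand":20},{"dx":-70,"dy":0,"dz":15,"turn":0,"hand":20},{"dx":-70,"dy":0,"dz":30,"turn":0,"hand":20},{"dx":-70,"dy":0,"dz":45,"turn":0,"hand":20},{"dx":-70,"dy":0,"dz":52,"turn":0,"hand":20}]'
python3 -m handwheel '[{"dx":10,"dy":0,"dz":0,"turn":0,"hand":20},{"dx":20,"dy":0,"dz":0,"turn":0,"hand":20},{"dx":30,"dy":0,"dz":0,"turn":0,"hand":20},{"dx":40,"dy":0,"dz":0,"turn":0,"hand":20},{"dx":50,"dy":0,"dz":0,"turn":0,"hand":20},{"dx":60,"dy":0,"dz":0,"turn":0,"hand":20},{"dx":70,"dy":0,"dz":0,"turn":0,"hand":20},{"dx":76,"dy":0,"dz":0,"turn":0,"hand":20}]'
python3 - <<'E'
from h import *
go(540,-158,16,-12);print(state()["contact_force"])
E
```

```text
t: 9.4
eef_pos: [0.5407, -0.1596, 0.0708]
tool_rot: [0.995, -0.104, 0.002, 0.001]
contact_force: [0.1, 0.6, 0.4]
grip_width: 0.075
t: 10.4
eef_pos: [0.4722, -0.1445, 0.0166]
tool_rot: [0.995, -0.104, 0.001, -0.0]
contact_force: [-1.1, 4.8, 27.3]
grip_width: 0.0203
t: 11.4
eef_pos: [0.5459, -0.1605, 0.0156]
tool_rot: [0.995, -0.104, -0.0, 0.0]
contact_force: [-0.4, -0.3, 0.5]
grip_width: 0.02
at [ 545.9 -160.5   15.6] yaw -11.99 -> dx dy dz [-6.3 -1.3 -0.4] turn 0.0
[-0.3747845  -0.27201549  0.4691528 ]
```

Run:
```python
from h import *
c,I,D=shot("wrist","w5"); ct,I2,_=shot("scene","sc1")
cv2.imwrite("pics/v5.png",np.hstack([cv2.resize(I,(400,300)),cv2.resize(I2[130:280,130:330],(400,300))])[:,:,::-1])
```

```text
(no output)
```

View pics/v5.png

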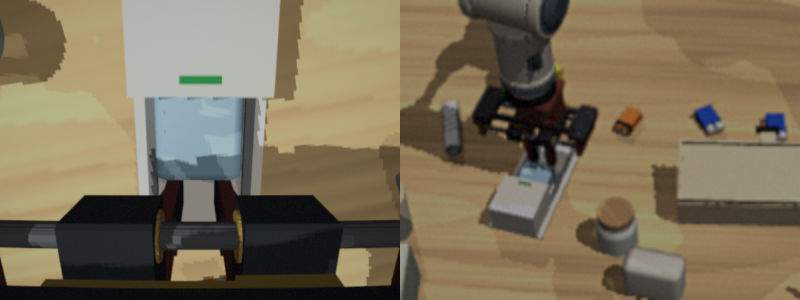

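The case is straight between the rails and part-way under the hood. I'll keep pushing.

```bash
python3 -m handwheel '[{"dx":4,"dy":0,"dz":0,"turn":0,"hand":20},{"dx":8,"dy":0,"dz":0,"turn":0,"hand":20},{"dx":12,"dy":0,"dz":0,"turn":0,"hand":20},{"dx":15,"dy":0,"dz":0,"turn":0,"hand":20},{"dx":17,"dy":0,"dz":0,"turn":0,"hand":20},{"dx":19,"dy":0,"dz":0,"turn":0,"hand":20},{"dx":20,"dy":0,"dz":0,"turn":0,"hand":20},{"dx":21,"dy":0,"dz":0,"turn":0,"hand":20}]'
python3 -m handwheel '[{"dx":1,"dy":0,"dz":0,"turn":0,"hand":20},{"dx":1.5,"dy":0,"dz":0,"turn":0,"hand":20},{"dx":2,"dy":0,"dz":0,"turn":0,"hand":20},{"dx":2.5,"dy":0,"dz":0,"turn":0,"hand":20},{"dx":3,"dy":0,"dz":0,"turn":0,"hand":20},{"dx":3.5,"dy":0,"dz":0,"turn":0,"hand":20},{"dx":4,"dy":0,"dz":0,"turn":0,"hand":20},{"dx":4,"dy":0,"dz":0,"turn":0,"hand":20}]'
```

```text
t: 12.5
eef_pos: [0.5659, -0.1647, 0.0157]
tool_rot: [0.995, -0.104, -0.0, 0.0]
contact_force: [-0.1, 0.4, 0.8]
grip_width: 0.02
t: 13.5
eef_pos: [0.5699, -0.1656, 0.0156]
tool_rot: [0.995, -0.104, 0.0, 0.0]
contact_force: [-0.8, -0.3, 1.0]
grip_width: 0.0197
```

```bash
python3 -m handwheel '[{"dx":1,"dy":0,"dz":0,"turn":0,"hand":20},{"dx":1.5,"dy":0,"dz":0,"turn":0,"hand":20},{"dx":2,"dy":0,"dz":0,"turn":0,"hand":20},{"dx":2,"dy":0,"dz":0,"turn":0,"hand":20},{"dx":2.5,"dy":0,"dz":0,"turn":0,"hand":20},{"dx":2.5,"dy":0,"dz":0,"turn":0,"hand":20},{"dx":3,"dy":0,"dz":0,"turn":0,"hand":20},{"dx":3,"dy":0,"dz":0,"turn":0,"hand":20}]'
python3 -m handwheel '[{"dx":0.5,"dy":0,"dz":0,"turn":0,"hand":20},{"dx":1,"dy":0,"dz":0,"turn":0,"hand":20},{"dx":1,"dy":0,"dz":0,"turn":0,"hand":20},{"dx":1.5,"dy":0,"dz":0,"turn":0,"hand":20},{"dx":1.5,"dy":0,"dz":0,"turn":0,"hand":20},{"dx":2,"dy":0,"dz":0,"turn":0,"hand":20},{"dx":2,"dy":0,"dz":0,"turn":0,"hand":20},{"dx":2,"dy":0,"dz":0,"turn":0,"hand":20}]'
python3 - <<'E'
from h import *
c,I,D=shot("wrist","w6"); go(540,-158,16,-12)
P=np.load("pics/w6.npz")["P"]; Z=P[:,:,2]
M=((Z>.029)&(Z<.04)).astype(np.uint8)*255; M[270:]=0; M[:,:180]=0; M[:,370:]=0
for r in rect(c,M,.036,200): print("case vis",*r)
M=((Z>.043)&(Z<.06)).astype(np.uint8)*255; M[250:]=0
for r in rect(c,M,.05,900): print("hood",*r)
E
```

```text
t: 14.5
eef_pos: [0.5703, -0.1656, 0.0156]
tool_rot: [0.995, -0.104, -0.003, -0.0]
contact_force: [-12.3, 3.4, 8.8]
grip_width: 0.0201
t: 15.5
eef_pos: [0.5703, -0.1657, 0.0157]
tool_rot: [0.995, -0.104, -0.005, -0.001]
contact_force: [-20.2, 4.6, 12.5]
grip_width: 0.0199
at [ 570.3 -165.6   15.7] yaw -11.99 -> dx dy dz [-31.2  -1.2   0. ] turn 0.0
case vis [278. 237.] [ 589.5 -168.4   48.    25.2   78. ]
hood [281. 105.] [ 637.9 -179.9   70.3   65.9   78. ]
```

The case stopped dead with a 20 N reaction, and 25 mm of it shows outside the hood, so it's home. I'll back off and go to the organiser.

```bash
python3 -m handwheel '[{"dx":-8,"dy":0,"dz":0,"turn":0,"hand":20},{"dx":-16,"dy":0,"dz":0,"turn":0,"hand":20},{"dx":-20,"dy":0,"dz":0,"turn":0,"hand":20},{"dx":-20,"dy":0,"dz":-30,"turn":0,"hand":20},{"dx":-20,"dy":0,"dz":-80,"turn":0,"hand":20},{"dx":-20,"dy":0,"dz":-130,"turn":0,"hand":20},{"dx":-20,"dy":0,"dz":-180,"turn":0,"hand":20},{"dx":-20,"dy":0,"dz":-210,"turn":0,"hand":20}]'
python3 -c "
from h import *
go(470,186,240,1.6)"
```

```text
t: 16.55
eef_pos: [0.5557, -0.1626, 0.2292]
tool_rot: [0.995, -0.104, 0.002, 0.001]
contact_force: [-0.4, 0.2, -0.3]
grip_width: 0.02
at [ 555.7 -162.6  229.2] yaw -11.99 -> dx dy dz [-156.2 -323.2  -11.7] turn -0.237
```

```bash
python3 -m handwheel '[{"dx":-25,"dy":-50,"dz":-5,"turn":-0.03,"hand":20},{"dx":-50,"dy":-100,"dz":-12,"turn":-0.06,"hand":20},{"dx":-75,"dy":-150,"dz":-12,"turn":-0.1,"hand":20},{"dx":-98,"dy":-200,"dz":-12,"turn":-0.14,"hand":20},{"dx":-120,"dy":-250,"dz":-12,"turn":-0.18,"hand":20},{"dx":-140,"dy":-295,"dz":-12,"turn":-0.21,"hand":20},{"dx":-156,"dy":-323,"dz":-12,"turn":-0.237,"hand":20},{"dx":-156,"dy":-323,"dz":-12,"turn":-0.237,"hand":20}]'
python3 - <<'E'
from h import *
go(470,186,240,1.6)
c,I,D=shot("wrist","w7"); go(470,186,240,1.6)
P=np.load("pics/w7.npz")["P"]; Z=P[:,:,2]
M=((I.max(2)<45)&(Z>.05)&(Z<.2)).astype(np.uint8)*255; M[250:]=0
for k in cv2.findContours(M,0,2)[0]:
    if cv2.contourArea(k)>60:
        m=np.zeros_like(M);cv2.drawContours(m,[k],-1,255,-1);print("handle?",k[:,0].mean(0),np.median(P[m>0],0).round(4))
ct,I2,_=shot("top","top3")
cv2.imwrite("pics/v7.png",np.hstack([cv2.resize(I,(400,300)),cv2.resize(I2[150:300,230:430],(400,300))])[:,:,::-1])
for n,h0,h1,s0 in [("sleeve",105,125,150),("block",8,17,190)]:
    for r in rect(ct,mask(I2,h0,h1,s0),.0175): print(n,*r)
E
```

```text
t: 17.55
eef_pos: [0.469, 0.1877, 0.2377]
tool_rot: [1.0, 0.016, 0.0, -0.0]
contact_force: [-0.1, -0.4, 0.2]
grip_width: 0.0199
at [469.  187.7 237.7] yaw 1.8 -> dx dy dz [ 1.   1.7 -2.3] turn 0.004
at [469.4 186.4 237.7] yaw 1.69 -> dx dy dz [ 0.5  0.4 -2.3] turn 0.002
handle? [278.63636364 144.27272727] [0.5142 0.1851 0.0868]
sleeve [276. 267.] [426.5  92.9  37.8  30.2  29.9]
sleeve [237. 264.] [4.367e+02 2.019e+02 3.900e+01 2.810e+01 2.000e-01]
sleeve [ 84. 191.] [653.1 642.   84.   11.8  89.1]
sleeve [  1. 148.] [784.  893.2 128.5  11.8   5.4]
sleeve [  4. 100.] [9.326e+02 9.055e+02 1.564e+02 2.650e+01 4.000e-01]
sleeve [ 7. 53.] [1.084e+03 9.106e+02 1.527e+02 3.650e+01 2.000e-01]
block [362. 264.] [ 431.5 -150.2   34.2   25.3   -2.6]
block [321. 263.] [435.6 -33.5  34.6  26.  -25.6]
block [115. 244.] [496.9 545.2 121.8  27.3  22.7]
```

View pics/v7.png

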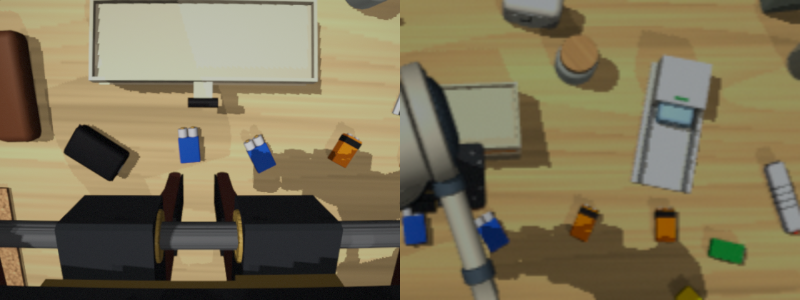

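The right half shows the case home under the hood, and block2 flat but turned a little. The flap handle, in the wrist half at (203,101), is at about z = 87 mm, so the flap is open about 16°. I'll pinch the handle.

```bash
python3 -m handwheel '[{"dx":25,"dy":0.5,"dz":30,"turn":0.002,"hand":60},{"dx":45,"dy":0.5,"dz":60,"turn":0.002,"hand":60},{"dx":45,"dy":0.5,"dz":90,"turn":0.002,"hand":60},{"dx":45,"dy":0.5,"dz":120,"turn":0.002,"hand":60},{"dx":45,"dy":0.5,"dz":140,"turn":0.002,"hand":60},{"dx":45,"dy":0.5,"dz":155,"turn":0.002,"hand":60},{"dx":45,"dy":0.5,"dz":162,"turn":0.002,"hand":60},{"dx":45,"dy":0.5,"dz":164,"turn":0.002,"hand":60}]'
python3 -m handwheel '[{"dx":0,"dy":0,"dz":0,"turn":0,"hand":50},{"dx":0,"dy":0,"dz":0,"turn":0,"hand":40},{"dx":0,"dy":0,"dz":0,"turn":0,"hand":34},{"dx":0,"dy":0,"dz":0,"turn":0,"hand":30},{"dx":0,"dy":0,"dz":0,"turn":0,"hand":30},{"dx":0,"dy":0,"dz":0,"turn":0,"hand":30},{"dx":0,"dy":0,"dz":0,"turn":0,"hand":30},{"dx":0,"dy":0,"dz":0,"turn":0,"hand":30}]'
python3 -c "
from h import *
go(515,186,73,1.6)
for t in np.linspace(.28,1.85,17)[1:]: print((124*np.array([np.cos(.28)-np.cos(t),np.sin(t)-np.sin(.28)])).round())"
```

```text
t: 18.65
eef_pos: [0.5148, 0.1867, 0.0739]
tool_rot: [1.0, 0.013, 0.0, -0.0]
contact_force: [0.5, -1.0, 0.8]
grip_width: 0.0602
t: 19.65
eef_pos: [0.5149, 0.1848, 0.0739]
tool_rot: [1.0, 0.012, 0.0, 0.002]
contact_force: [0.6, -6.8, 0.9]
grip_width: 0.0355
at [514.9 184.8  73.9] yaw 1.41 -> dx dy dz [ 0.2 -1.2  0.9] turn -0.003
[ 4. 12.]
[ 9. 23.]
[15. 33.]
[22. 43.]
[30. 52.]
[39. 60.]
[49. 68.]
[59. 74.]
[70. 80.]
[81. 84.]
[93. 87.]
[105.  89.]
[117.  90.]
[129.  89.]
[142.  88.]
[153.  85.]
```

Pinched on the bar ends: 35.5 mm, as expected. Next I swing the flap along its arc.

```bash
python3 -m handwheel '[{"dx":4,"dy":0,"dz":-12,"turn":0,"hand":30},{"dx":9,"dy":0,"dz":-23,"turn":0,"hand":30},{"dx":15,"dy":0,"dz":-33,"turn":0,"hand":30},{"dx":22,"dy":0,"dz":-43,"turn":0,"hand":30},{"dx":30,"dy":0,"dz":-52,"turn":0,"hand":30},{"dx":39,"dy":0,"dz":-60,"turn":0,"hand":30},{"dx":49,"dy":0,"dz":-68,"turn":0,"hand":30},{"dx":59,"dy":0,"dz":-74,"turn":0,"hand":30}]'
python3 -m handwheel '[{"dx":11,"dy":0,"dz":-6,"turn":0,"hand":30},{"dx":22,"dy":0,"dz":-10,"turn":0,"hand":30},{"dx":34,"dy":0,"dz":-13,"turn":0,"hand":30},{"dx":46,"dy":0,"dz":-15,"turn":0,"hand":30},{"dx":58,"dy":0,"dz":-16,"turn":0,"hand":30},{"dx":70,"dy":0,"dz":-15,"turn":0,"hand":30},{"dx":83,"dy":0,"dz":-14,"turn":0,"hand":30},{"dx":94,"dy":0,"dz":-11,"turn":0,"hand":30}]'
python3 -m handwheel '[{"dx":0,"dy":0,"dz":0,"turn":0,"hand":40},{"dx":0,"dy":0,"dz":0,"turn":0,"hand":60},{"dx":0,"dy":0,"dz":0,"turn":0,"hand":60},{"dx":0,"dy":0,"dz":-10,"turn":0,"hand":60},{"dx":0,"dy":0,"dz":-30,"turn":0,"hand":60},{"dx":0,"dy":0,"dz":-50,"turn":0,"hand":60},{"dx":0,"dy":0,"dz":-70,"turn":0,"hand":60},{"dx":0,"dy":0,"dz":-80,"turn":0,"hand":60}]'
python3 -c "
from h import *
go(395,150,240,1.6)"
```

```text
t: 20.65
eef_pos: [0.5729, 0.1863, 0.1484]
tool_rot: [1.0, 0.012, -0.001, 0.002]
contact_force: [-4.5, -6.2, 3.2]
grip_width: 0.0353
t: 21.65
eef_pos: [0.6693, 0.1888, 0.1623]
tool_rot: [1.0, 0.012, 0.003, 0.001]
contact_force: [-0.1, -5.9, 10.4]
grip_width: 0.035
t: 22.65
eef_pos: [0.6677, 0.1908, 0.241]
tool_rot: [1.0, 0.013, 0.001, -0.0]
contact_force: [-0.2, -0.0, 0.7]
grip_width: 0.0602
at [667.7 190.8 241. ] yaw 1.49 -> dx dy dz [-273.7   33.7    0.3] turn -0.002
```

```bash
python3 -m handwheel '[{"dx":-40,"dy":4,"dz":-5,"turn":0,"hand":60},{"dx":-80,"dy":10,"dz":-10,"turn":0,"hand":60},{"dx":-120,"dy":15,"dz":-15,"turn":0,"hand":60},{"dx":-160,"dy":20,"dz":-15,"turn":0,"hand":60},{"dx":-200,"dy":25,"dz":-15,"turn":0,"hand":60},{"dx":-240,"dy":30,"dz":-15,"turn":0,"hand":60},{"dx":-273,"dy":34,"dz":-15,"turn":0,"hand":60},{"dx":-273,"dy":34,"dz":-15,"turn":0,"hand":60}]'
python3 - <<'E'
from h import *
get_image("scene")
get_image("scene")
c,I,D=shot("wrist","w8"); go(395,150,240,1.6)
for n,h0,h1,s0 in [("sleeve",105,125,150),("block",5,17,200)]:
    for r in rect(c,mask(I[:255],h0,h1,s0),.0175,150): print(n,*r)
E
```

```text
t: 23.65
eef_pos: [0.3943, 0.1496, 0.2547]
tool_rot: [1.0, 0.013, 0.001, -0.0]
contact_force: [-0.5, -0.8, 0.3]
grip_width: 0.06
at [396.  149.6 253.6] yaw 1.48 -> dx dy dz [-1.  -0.4 13.6] turn -0.002
sleeve [333. 150.] [429.1  92.3  38.7  29.5  29.4]
sleeve [231. 138.] [438.1 201.4  38.2  30.    6.4]
sleeve [181.  15.] [558.3 251.1 117.9  28.8 -89.2]
block [544. 150.] [ 433.7 -140.5   32.3   25.7   -3.2]
block [447. 144.] [439.  -31.1  34.   30.7 -25. ]
block [311.  15.] [561.6 121.6 120.1  27.8 -88.3]
```

View pics/w8.png

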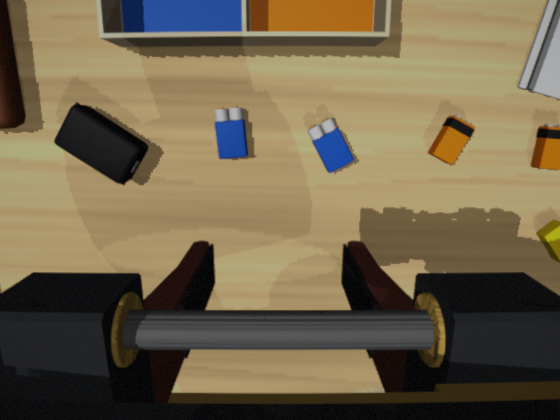

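The compartments are at the top, blue to the left and orange to the right. The sleeves are at (231,138) and (331,147), the blocks at (451,140) and (548,148). I'll pick the first sleeve.

```bash
python3 -m handwheel '[{"dx":15,"dy":-15,"dz":40,"turn":-0.03,"hand":60},{"dx":35,"dy":-35,"dz":80,"turn":-0.06,"hand":60},{"dx":51,"dy":-51,"dz":120,"turn":-0.086,"hand":60},{"dx":51,"dy":-51,"dz":160,"turn":-0.086,"hand":60},{"dx":51,"dy":-51,"dz":195,"turn":-0.086,"hand":60},{"dx":51,"dy":-51,"dz":220,"turn":-0.086,"hand":60},{"dx":51,"dy":-51,"dz":238,"turn":-0.086,"hand":60},{"dx":51,"dy":-51,"dz":248,"turn":-0.086,"hand":60}]'
python3 -m handwheel '[{"dx":0,"dy":0,"dz":0,"turn":0,"hand":50},{"dx":0,"dy":0,"dz":0,"turn":0,"hand":40},{"dx":0,"dy":0,"dz":0,"turn":0,"hand":25},{"dx":0,"dy":0,"dz":0,"turn":0,"hand":25},{"dx":0,"dy":0,"dz":0,"turn":0,"hand":25},{"dx":0,"dy":0,"dz":0,"turn":0,"hand":25},{"dx":0,"dy":0,"dz":0,"turn":0,"hand":25},{"dx":0,"dy":0,"dz":0,"turn":0,"hand":25}]'
python3 -c "
from h import *
go(567.4,278.1,110,1.6)"
```

```text
t: 24.8
eef_pos: [0.4451, 0.2018, 0.0044]
tool_rot: [0.998, 0.056, -0.001, 0.0]
contact_force: [0.4, -0.4, -0.9]
grip_width: 0.0601
t: 25.8
eef_pos: [0.4458, 0.2021, 0.0067]
tool_rot: [0.998, 0.056, 0.001, -0.0]
contact_force: [-0.3, 0.2, 5.2]
grip_width: 0.0305
at [445.8 202.1   6.7] yaw 6.41 -> dx dy dz [ 129.5  -62.  -103.1] turn 0.084
```

```bash
python3 -m handwheel '[{"dx":0,"dy":0,"dz":-30,"turn":0,"hand":25},{"dx":0,"dy":0,"dz":-70,"turn":0,"hand":25},{"dx":20,"dy":-10,"dz":-103,"turn":0.02,"hand":25},{"dx":50,"dy":-25,"dz":-103,"turn":0.04,"hand":25},{"dx":80,"dy":-40,"dz":-103,"turn":0.06,"hand":25},{"dx":110,"dy":-53,"dz":-103,"turn":0.084,"hand":25},{"dx":125,"dy":-60,"dz":-103,"turn":0.084,"hand":25},{"dx":129.5,"dy":-62,"dz":-103,"turn":0.084,"hand":25}]'
python3 -m handwheel '[{"dx":0,"dy":0,"dz":10,"turn":0,"hand":25},{"dx":0,"dy":0,"dz":25,"turn":0,"hand":25},{"dx":0,"dy":0,"dz":45,"turn":0,"hand":25},{"dx":0,"dy":0,"dz":65,"turn":0,"hand":25},{"dx":0,"dy":0,"dz":80,"turn":0,"hand":25},{"dx":0,"dy":0,"dz":90,"turn":0,"hand":25},{"dx":0,"dy":0,"dz":96,"turn":0,"hand":25},{"dx":0,"dy":0,"dz":98,"turn":0,"hand":25}]'
python3 -c "
from h import *
go(567.4,278.1,11.5,1.6)"
```

```text
t: 26.8
eef_pos: [0.567, 0.2781, 0.1073]
tool_rot: [1.0, 0.014, -0.001, 0.0]
contact_force: [-0.0, -0.7, -0.9]
grip_width: 0.0306
t: 27.8
eef_pos: [0.567, 0.278, 0.0107]
tool_rot: [1.0, 0.014, -0.0, 0.0]
contact_force: [-2.7, -0.9, 4.1]
grip_width: 0.0308
at [567.  278.   10.7] yaw 1.59 -> dx dy dz [ 0.4 -0.1 -0.8] turn -0.0
```

```bash
python3 -m handwheel '[{"dx":0,"dy":0,"dz":0,"turn":0,"hand":34},{"dx":0,"dy":0,"dz":0,"turn":0,"hand":37},{"dx":0,"dy":0,"dz":0,"turn":0,"hand":37},{"dx":0,"dy":0,"dz":-15,"turn":0,"hand":37},{"dx":0,"dy":0,"dz":-40,"turn":0,"hand":37},{"dx":0,"dy":0,"dz":-70,"turn":0,"hand":37},{"dx":0,"dy":0,"dz":-100,"turn":0,"hand":50},{"dx":0,"dy":0,"dz":-100,"turn":0,"hand":60}]'
python3 -m handwheel '[{"dx":-20,"dy":25,"dz":0,"turn":-0.06,"hand":60},{"dx":-45,"dy":60,"dz":0,"turn":-0.14,"hand":60},{"dx":-75,"dy":95,"dz":0,"turn":-0.23,"hand":60},{"dx":-100,"dy":130,"dz":0,"turn":-0.32,"hand":60},{"dx":-122,"dy":160,"dz":0,"turn":-0.41,"hand":60},{"dx":-136,"dy":178,"dz":0,"turn":-0.485,"hand":60},{"dx":-136,"dy":178,"dz":0,"turn":-0.485,"hand":60},{"dx":-136,"dy":178,"dz":0,"turn":-0.485,"hand":60}]'
python3 - <<'E'
from h import *
go(436,96,5,29.4)
ct,I,D=shot("top","top4"); c,I2,D=shot("wrist","w9")
P=np.load("pics/w9.npz")["P"]
for n,h0,h1,s0 in [("sleeve",105,125,150),("block",8,17,190)]:
    for r in rect(ct,mask(I,h0,h1,s0),.0175): print(n,*r)
    for r in rect(c,mask(I2,h0,h1,s0),.0175): print("wrist",n,*r)
cv2.imwrite("pics/v9.png",np.hstack([cv2.resize(I2,(400,300)),cv2.resize(I[150:300,230:430],(400,300))])[:,:,::-1])
E
```

```text
t: 28.8
eef_pos: [0.5687, 0.2787, 0.1152]
tool_rot: [1.0, 0.014, 0.003, -0.001]
contact_force: [0.1, -0.2, -0.1]
grip_width: 0.0532
t: 29.8
eef_pos: [0.4361, 0.0966, 0.1101]
tool_rot: [0.967, 0.253, -0.0, -0.0]
contact_force: [1.0, 0.1, -0.9]
grip_width: 0.0598
at [436.1  96.6 110.1] yaw 29.31 -> dx dy dz [ -0.3   0.6 105.1] turn -0.002
sleeve [219. 214.] [581.4 253.8 120.   81.8 -88.6]
sleeve [ 77. 191.] [651.9 665.4  61.4   8.9  89.1]
sleeve [108. 191.] [652.  570.2 118.7  11.8  89.1]
sleeve [132. 165.] [730.7 507.3 117.9  12.1  -0. ]
sleeve [  2. 135.] [822.3 895.3 138.8  14.9   5.3]
sleeve [ 4. 95.] [ 9.512e+02  9.043e+02  7.400e+01  2.360e+01 -1.000e-01]
sleeve [ 8. 49.] [1095.6  909.1  130.7   40.     5.3]
wrist sleeve [280. 224.] [429.9  92.6  39.9  29.5  30.2]
block [362. 264.] [ 430.1 -150.2   31.5   25.3   -2.6]
block [321. 263.] [435.5 -33.1  34.3  26.4 -25. ]
block [117. 247.] [482.7 539.5  86.2  25.6  23.3]
block [265. 212.] [585.  122.  123.8  82.6 -88.4]
wrist block [418. 278.] [444.6 -19.9  31.7  18.  -13.6]
wrist block [453. 263.] [467.  -35.   20.6   3.   71. ]
wrist block [366.  28.] [580.6 121.8 118.9  67.1 -88.5]
```

View pics/v9.png

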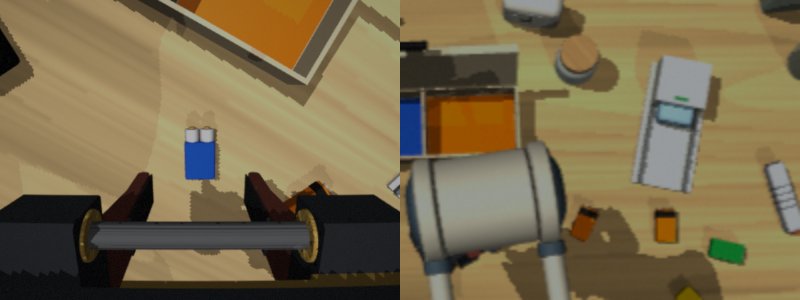

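The sleeve is centred between the fingers and aligned with them.

```bash
python3 -m handwheel '[{"dx":0,"dy":0,"dz":20,"turn":0,"hand":60},{"dx":0,"dy":0,"dz":45,"turn":0,"hand":60},{"dx":0,"dy":0,"dz":70,"turn":0,"hand":60},{"dx":0,"dy":0,"dz":88,"turn":0,"hand":60},{"dx":0,"dy":0,"dz":100,"turn":0,"hand":60},{"dx":0,"dy":0,"dz":104,"turn":0,"hand":60},{"dx":0,"dy":0,"dz":105,"turn":0,"hand":60},{"dx":0,"dy":0,"dz":105,"turn":0,"hand":45}]'
python3 -m handwheel '[{"dx":0,"dy":0,"dz":0,"turn":0,"hand":40},{"dx":0,"dy":0,"dz":0,"turn":0,"hand":25},{"dx":0,"dy":0,"dz":0,"turn":0,"hand":25},{"dx":0,"dy":0,"dz":0,"turn":0,"hand":25},{"dx":0,"dy":0,"dz":-15,"turn":0,"hand":25},{"dx":0,"dy":0,"dz":-40,"turn":0,"hand":25},{"dx":0,"dy":0,"dz":-75,"turn":0,"hand":25},{"dx":0,"dy":0,"dz":-105,"turn":0,"hand":25}]'
python3 -c "
from h import *
go(569,224.1,110,1.6)"
```

```text
t: 30.9
eef_pos: [0.4365, 0.0963, 0.0064]
tool_rot: [0.967, 0.254, 0.001, 0.0]
contact_force: [0.0, 0.2, 0.5]
grip_width: 0.053
t: 31.9
eef_pos: [0.436, 0.0963, 0.1128]
tool_rot: [0.967, 0.254, 0.001, 0.0]
contact_force: [0.2, -0.0, -1.1]
grip_width: 0.0307
at [436.   96.3 112.8] yaw 29.38 -> dx dy dz [178.6 -46.1   3. ] turn 0.485
```

```bash
python3 -m handwheel '[{"dx":25,"dy":-6,"dz":0,"turn":0.06,"hand":25},{"dx":60,"dy":-15,"dz":0,"turn":0.14,"hand":25},{"dx":95,"dy":-25,"dz":0,"turn":0.23,"hand":25},{"dx":130,"dy":-33,"dz":0,"turn":0.32,"hand":25},{"dx":160,"dy":-41,"dz":0,"turn":0.41,"hand":25},{"dx":178.5,"dy":-46,"dz":0,"turn":0.485,"hand":25},{"dx":178.5,"dy":-46,"dz":0,"turn":0.485,"hand":25},{"dx":178.5,"dy":-46,"dz":0,"turn":0.485,"hand":25}]'
python3 -m handwheel '[{"dx":0,"dy":0,"dz":10,"turn":0,"hand":25},{"dx":0,"dy":0,"dz":25,"turn":0,"hand":25},{"dx":0,"dy":0,"dz":45,"turn":0,"hand":25},{"dx":0,"dy":0,"dz":65,"turn":0,"hand":25},{"dx":0,"dy":0,"dz":80,"turn":0,"hand":25},{"dx":0,"dy":0,"dz":90,"turn":0,"hand":25},{"dx":0,"dy":0,"dz":97,"turn":0,"hand":25},{"dx":0,"dy":0,"dz":99,"turn":0,"hand":25}]'
python3 -c "
from h import *
go(569,224.1,11.5,1.6)"
```

```text
t: 32.9
eef_pos: [0.5686, 0.2235, 0.1109]
tool_rot: [1.0, 0.015, -0.0, 0.0]
contact_force: [-0.4, -0.4, -0.4]
grip_width: 0.0304
t: 33.9
eef_pos: [0.569, 0.2239, 0.0115]
tool_rot: [1.0, 0.014, 0.0, -0.0]
contact_force: [0.2, 0.5, -0.3]
grip_width: 0.031
at [569.  223.9  11.5] yaw 1.59 -> dx dy dz [ 0.  -0.2 -0. ] turn -0.0
```

```bash
python3 -m handwheel '[{"dx":0,"dy":0,"dz":0,"turn":0,"hand":34},{"dx":0,"dy":0,"dz":0,"turn":0,"hand":37},{"dx":0,"dy":0,"dz":0,"turn":0,"hand":37},{"dx":0,"dy":0,"dz":-15,"turn":0,"hand":37},{"dx":0,"dy":0,"dz":-40,"turn":0,"hand":37},{"dx":0,"dy":0,"dz":-70,"turn":0,"hand":37},{"dx":0,"dy":0,"dz":-100,"turn":0,"hand":50},{"dx":0,"dy":0,"dz":-100,"turn":0,"hand":56}]'
python3 -m handwheel '[{"dx":-16,"dy":30,"dz":0,"turn":0.05,"hand":56},{"dx":-40,"dy":75,"dz":0,"turn":0.12,"hand":56},{"dx":-65,"dy":125,"dz":0,"turn":0.2,"hand":56},{"dx":-90,"dy":175,"dz":0,"turn":0.29,"hand":56},{"dx":-115,"dy":220,"dz":0,"turn":0.38,"hand":56},{"dx":-132.5,"dy":255,"dz":0,"turn":0.464,"hand":56},{"dx":-132.5,"dy":255,"dz":0,"turn":0.464,"hand":56},{"dx":-132.5,"dy":255,"dz":0,"turn":0.464,"hand":56}]'
python3 - <<'E'
from h import *
go(443.5,-35,5,-25)
c,I2,D=shot("wrist","w10"); go(443.5,-35,5,-25)
for r in rect(c,mask(I2[150:300],5,17,200),.0175): print("wrist",n,*r) if 0 else None
M=mask(I2,5,17,200);M[:150]=0
for r in rect(c,M,.0175): print("block",*r)
c,I2,D=shot("top","top5")
M=mask(I2,108,118,180)
for r in rect(c,M,.02): print("blue",*r)
E
```

```text
t: 34.9
eef_pos: [0.5707, 0.2245, 0.1162]
tool_rot: [1.0, 0.014, 0.004, -0.001]
contact_force: [0.2, -0.2, -0.9]
grip_width: 0.0534
t: 35.9
eef_pos: [0.4435, -0.0343, 0.111]
tool_rot: [0.976, -0.216, -0.0, -0.0]
contact_force: [-0.7, 1.0, 0.1]
grip_width: 0.0562
at [443.5 -34.3 111. ] yaw -24.96 -> dx dy dz [  0.4   0.7 106. ] turn 0.001
at [443.7 -33.9 111.1] yaw -24.91 -> dx dy dz [  0.4   1.1 106.1] turn 0.002
block [285. 181.] [463.9 -46.4  25.2   4.2  65. ]
block [434. 163.] [ 431.3 -148.7   29.4   27.8   87.8]
block [ 14. 164.] [557.1 122.5  33.3  20.7 -88.8]
blue [220. 215.] [581.3 252.3 116.6  79.6 -88.5]
```

```bash
python3 -m handwheel '[{"dx":0,"dy":2.5,"dz":20,"turn":0,"hand":56},{"dx":0,"dy":2.5,"dz":45,"turn":0,"hand":56},{"dx":0,"dy":2.5,"dz":70,"turn":0,"hand":56},{"dx":0,"dy":2.5,"dz":88,"turn":0,"hand":56},{"dx":0,"dy":2.5,"dz":100,"turn":0,"hand":56},{"dx":0,"dy":2.5,"dz":105,"turn":0,"hand":56},{"dx":0,"dy":2.5,"dz":106,"turn":0,"hand":56},{"dx":0,"dy":2.5,"dz":106,"turn":0,"hand":45}]'
python3 -m handwheel '[{"dx":0,"dy":0,"dz":0,"turn":0,"hand":40},{"dx":0,"dy":0,"dz":0,"turn":0,"hand":22},{"dx":0,"dy":0,"dz":0,"turn":0,"hand":22},{"dx":0,"dy":0,"dz":0,"turn":0,"hand":22},{"dx":0,"dy":0,"dz":-15,"turn":0,"hand":22},{"dx":0,"dy":0,"dz":-40,"turn":0,"hand":22},{"dx":0,"dy":0,"dz":-75,"turn":0,"hand":22},{"dx":0,"dy":0,"dz":-105,"turn":0,"hand":22}]'
python3 -c "
from h import *
go(571,148.1,110,1.6)"
```

```text
t: 37.0
eef_pos: [0.443, -0.0371, 0.0064]
tool_rot: [0.976, -0.216, 0.001, -0.0]
contact_force: [-0.2, 0.1, -0.1]
grip_width: 0.0493
t: 38.0
eef_pos: [0.4427, -0.037, 0.113]
tool_rot: [0.976, -0.216, 0.001, -0.0]
contact_force: [-0.5, -1.0, -0.6]
grip_width: 0.0263
at [442.7 -37.  113. ] yaw -24.99 -> dx dy dz [  38.1 -222.     3.1] turn -0.464
```

```bash
python3 -m handwheel '[{"dx":4,"dy":-25,"dz":0,"turn":-0.05,"hand":22},{"dx":10,"dy":-65,"dz":0,"turn":-0.12,"hand":22},{"dx":18,"dy":-110,"dz":0,"turn":-0.2,"hand":22},{"dx":26,"dy":-155,"dz":0,"turn":-0.29,"hand":22},{"dx":33,"dy":-195,"dz":0,"turn":-0.38,"hand":22},{"dx":38,"dy":-222,"dz":0,"turn":-0.464,"hand":22},{"dx":38,"dy":-222,"dz":0,"turn":-0.464,"hand":22},{"dx":38,"dy":-222,"dz":0,"turn":-0.464,"hand":22}]'
python3 -m handwheel '[{"dx":0,"dy":0,"dz":10,"turn":0,"hand":22},{"dx":0,"dy":0,"dz":25,"turn":0,"hand":22},{"dx":0,"dy":0,"dz":45,"turn":0,"hand":22},{"dx":0,"dy":0,"dz":65,"turn":0,"hand":22},{"dx":0,"dy":0,"dz":80,"turn":0,"hand":22},{"dx":0,"dy":0,"dz":90,"turn":0,"hand":22},{"dx":0,"dy":0,"dz":97,"turn":0,"hand":22},{"dx":0,"dy":0,"dz":99,"turn":0,"hand":22}]'
python3 - <<'E'
from h import *
go(571,148.1,11,1.6)
c,I2,D=shot("top","top6")
M=mask(I2,8,17,190)
for r in rect(c,M,.0175): print("block",*r)
E
```

```text
t: 39.0
eef_pos: [0.5705, 0.1477, 0.111]
tool_rot: [1.0, 0.013, -0.0, 0.0]
contact_force: [0.4, 0.4, -0.4]
grip_width: 0.026
t: 40.0
eef_pos: [0.5708, 0.1483, 0.0115]
tool_rot: [1.0, 0.014, -0.0, -0.0]
contact_force: [0.5, -0.0, -0.4]
grip_width: 0.0264
at [570.8 148.3  11.5] yaw 1.6 -> dx dy dz [0.2 0.2 0.5] turn -0.0
block [362. 264.] [ 431.4 -150.2   34.    25.3   -2.6]
block [113. 240.] [505.9 549.3  88.9  25.9  23.3]
block [260. 225.] [548.3 139.3  85.8  10.7 -88.1]
```

```bash
python3 -m handwheel '[{"dx":0,"dy":0,"dz":0,"turn":0,"hand":30},{"dx":0,"dy":0,"dz":0,"turn":0,"hand":33},{"dx":0,"dy":0,"dz":0,"turn":0,"hand":33},{"dx":0,"dy":0,"dz":-15,"turn":0,"hand":33},{"dx":0,"dy":0,"dz":-40,"turn":0,"hand":33},{"dx":0,"dy":0,"dz":-70,"turn":0,"hand":33},{"dx":0,"dy":0,"dz":-100,"turn":0,"hand":50},{"dx":0,"dy":0,"dz":-100,"turn":0,"hand":56}]'
python3 -m handwheel '[{"dx":-16,"dy":32,"dz":0,"turn":0.01,"hand":56},{"dx":-40,"dy":80,"dz":0,"turn":0.02,"hand":56},{"dx":-65,"dy":132,"dz":0,"turn":0.04,"hand":56},{"dx":-90,"dy":185,"dz":0,"turn":0.06,"hand":56},{"dx":-113,"dy":235,"dz":0,"turn":0.073,"hand":56},{"dx":-132,"dy":275,"dz":0,"turn":0.073,"hand":56},{"dx":-140.5,"dy":294,"dz":0,"turn":0.073,"hand":56},{"dx":-140.5,"dy":294,"dz":0,"turn":0.073,"hand":56}]'
python3 - <<'E'
from h import *
get_image("wrist")
c,I2,D=shot("wrist","w11"); go(438.5,-149.5,5,-2.6)
P=np.load("pics/w11.npz")["P"]
M=mask(I2,5,19,200);M[:130]=0;M[300:]=0
for r in rect(c,M,.0175): print("block",*r,P[int(r[0][1]),int(r[0][0])])
cv2.imwrite("pics/v11.png",I2[:,:,::-1])
E
```

```text
t: 41.05
eef_pos: [0.5726, 0.1486, 0.116]
tool_rot: [1.0, 0.014, 0.004, -0.001]
contact_force: [-0.1, 0.3, -0.4]
grip_width: 0.0494
t: 42.05
eef_pos: [0.4375, -0.1505, 0.1105]
tool_rot: [1.0, -0.024, -0.001, -0.0]
contact_force: [-0.6, 0.5, 0.2]
grip_width: 0.0558
at [ 438.3 -149.1  110.8] yaw -2.61 -> dx dy dz [  0.3   0.5 105.8] turn -0.0
block [282. 218.] [ 433.6 -151.    32.    25.    -1.9] [ 0.43480381 -0.15131644  0.01899919]
block [282. 181.] [ 461.7 -152.1   24.5    4.8   89.5] [ 0.46107996 -0.15251046  0.01684721]
```

View pics/v11.png

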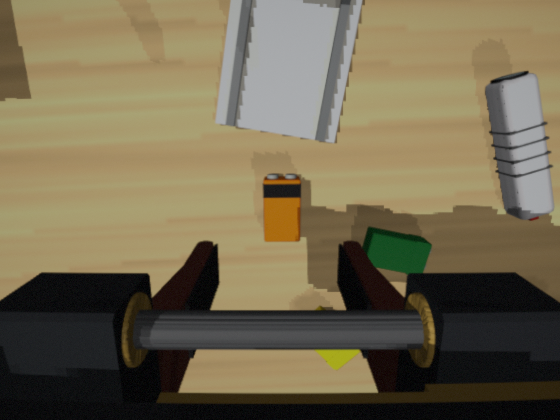

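The block is at (282,208), centred between the fingers. The green look-alike at (397,250) stands clear of the right finger.

```bash
python3 -m handwheel '[{"dx":2,"dy":2,"dz":20,"turn":0,"hand":46},{"dx":2,"dy":2,"dz":45,"turn":0,"hand":46},{"dx":2,"dy":2,"dz":70,"turn":0,"hand":46},{"dx":2,"dy":2,"dz":88,"turn":0,"hand":46},{"dx":2,"dy":2,"dz":100,"turn":0,"hand":46},{"dx":2,"dy":2,"dz":105,"turn":0,"hand":46},{"dx":2,"dy":2,"dz":106,"turn":0,"hand":46},{"dx":2,"dy":2,"dz":106,"turn":0,"hand":40}]'
python3 -m handwheel '[{"dx":0,"dy":0,"dz":0,"turn":0,"hand":35},{"dx":0,"dy":0,"dz":0,"turn":0,"hand":22},{"dx":0,"dy":0,"dz":0,"turn":0,"hand":22},{"dx":0,"dy":0,"dz":0,"turn":0,"hand":22},{"dx":0,"dy":0,"dz":-15,"turn":0,"hand":22},{"dx":0,"dy":0,"dz":-40,"turn":0,"hand":22},{"dx":0,"dy":0,"dz":-75,"turn":0,"hand":22},{"dx":0,"dy":0,"dz":-105,"turn":0,"hand":22}]'
python3 -c "
from h import *
go(572.6,94.1,110,1.6)"
```

```text
t: 43.15
eef_pos: [0.4408, -0.1519, 0.0064]
tool_rot: [1.0, -0.023, 0.001, 0.0]
contact_force: [0.7, 0.2, 0.8]
grip_width: 0.0405
t: 44.15
eef_pos: [0.4405, -0.1517, 0.1129]
tool_rot: [1.0, -0.023, 0.001, 0.0]
contact_force: [0.6, -0.2, -0.2]
grip_width: 0.0263
at [ 440.5 -151.7  112.9] yaw -2.59 -> dx dy dz [ 120.9 -251.5    2.9] turn -0.073
```

```bash
python3 -m handwheel '[{"dx":14,"dy":-28,"dz":0,"turn":-0.01,"hand":22},{"dx":35,"dy":-72,"dz":0,"turn":-0.03,"hand":22},{"dx":58,"dy":-120,"dz":0,"turn":-0.05,"hand":22},{"dx":80,"dy":-168,"dz":0,"turn":-0.073,"hand":22},{"dx":102,"dy":-212,"dz":0,"turn":-0.073,"hand":22},{"dx":116,"dy":-242,"dz":0,"turn":-0.073,"hand":22},{"dx":121,"dy":-251.5,"dz":0,"turn":-0.073,"hand":22},{"dx":121,"dy":-251.5,"dz":0,"turn":-0.073,"hand":22}]'
python3 -m handwheel '[{"dx":0,"dy":0,"dz":10,"turn":0,"hand":22},{"dx":0,"dy":0,"dz":25,"turn":0,"hand":22},{"dx":0,"dy":0,"dz":45,"turn":0,"hand":22},{"dx":0,"dy":0,"dz":65,"turn":0,"hand":22},{"dx":0,"dy":0,"dz":80,"turn":0,"hand":22},{"dx":0,"dy":0,"dz":90,"turn":0,"hand":22},{"dx":0,"dy":0,"dz":97,"turn":0,"hand":22},{"dx":0,"dy":0,"dz":99,"turn":0,"hand":22}]'
python3 -m handwheel '[{"dx":0,"dy":0,"dz":0,"turn":0,"hand":30},{"dx":0,"dy":0,"dz":0,"turn":0,"hand":33},{"dx":0,"dy":0,"dz":0,"turn":0,"hand":33},{"dx":0,"dy":0,"dz":-15,"turn":0,"hand":33},{"dx":0,"dy":0,"dz":-40,"turn":0,"hand":33},{"dx":0,"dy":0,"dz":-80,"turn":0,"hand":33},{"dx":0,"dy":0,"dz":-130,"turn":0,"hand":50},{"dx":0,"dy":0,"dz":-170,"turn":0,"hand":56}]'
python3 -c "
from h import *
go(490,187,250,1.6)"
```

```text
t: 45.15
eef_pos: [0.5726, 0.094, 0.1109]
tool_rot: [1.0, 0.014, -0.0, 0.0]
contact_force: [-0.6, -0.2, -0.6]
grip_width: 0.0266
t: 46.15
eef_pos: [0.5726, 0.0942, 0.0114]
tool_rot: [1.0, 0.014, -0.0, -0.0]
contact_force: [0.8, 0.4, 0.3]
grip_width: 0.0265
t: 47.15
eef_pos: [0.5729, 0.0941, 0.1855]
tool_rot: [1.0, 0.014, 0.002, -0.0]
contact_force: [1.3, -0.5, -0.1]
grip_width: 0.0494
at [572.9  94.1 185.5] yaw 1.59 -> dx dy dz [-80.1 -95.2 -64.8] turn -0.0
```

Now back to a view of the open box.

```bash
python3 -m handwheel '[{"dx":-10,"dy":-12,"dz":-20,"turn":0,"hand":56},{"dx":-25,"dy":-30,"dz":-40,"turn":0,"hand":56},{"dx":-45,"dy":-50,"dz":-65,"turn":0,"hand":56},{"dx":-65,"dy":-75,"dz":-65,"turn":0,"hand":56},{"dx":-80,"dy":-95,"dz":-65,"turn":0,"hand":56},{"dx":-80,"dy":-95,"dz":-65,"turn":0,"hand":56},{"dx":-80,"dy":-95,"dz":-65,"turn":0,"hand":56},{"dx":-80,"dy":-95,"dz":-65,"turn":0,"hand":56}]'
python3 - <<'E'
from h import *
get_image("wrist")
c,I,D=shot("wrist","w12"); go(490,187,250,1.6)
P=np.load("pics/w12.npz")["P"]; Z=P[:,:,2]
M=((I.max(2)<45)&(Z>.1)&(Z<.2)).astype(np.uint8)*255; M[200:]=0
for k in cv2.findContours(M,0,2)[0]:
    if cv2.contourArea(k)>60:
        m=np.zeros_like(M);cv2.drawContours(m,[k],-1,255,-1);print("handle?",k[:,0].mean(0),np.median(P[m>0],0).round(4))
E
```

```text
t: 48.15
eef_pos: [0.4901, 0.1864, 0.2462]
tool_rot: [1.0, 0.014, -0.0, 0.0]
contact_force: [-0.3, 0.4, -0.5]
grip_width: 0.0561
at [490.2 186.3 246.3] yaw 1.54 -> dx dy dz [-0.2 -0.7 -3.7] turn -0.001
```

View pics/w12.png

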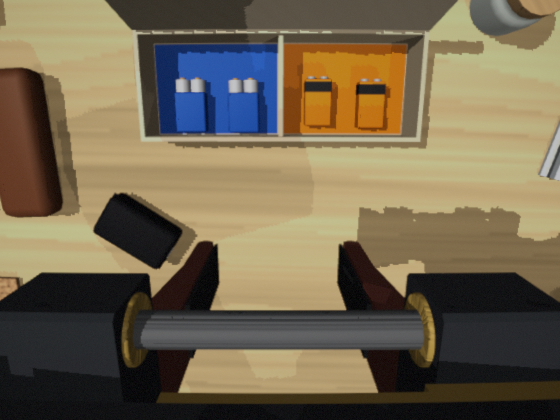

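All four batteries lie flat, two sleeves on blue at (190,105) and (243,105), two blocks on orange at (317,103) and (370,104). Now I pinch the handle again and swing the flap shut.

```bash
python3 -m handwheel '[{"dx":25,"dy":0,"dz":0,"turn":0,"hand":60},{"dx":65,"dy":1,"dz":0,"turn":0,"hand":60},{"dx":110,"dy":1,"dz":0,"turn":0,"hand":60},{"dx":150,"dy":1.5,"dz":0,"turn":0,"hand":60},{"dx":178,"dy":1.5,"dz":0,"turn":0,"hand":60},{"dx":178,"dy":1.5,"dz":20,"turn":0,"hand":60},{"dx":178,"dy":1.5,"dz":50,"turn":0,"hand":60},{"dx":178,"dy":1.5,"dz":75,"turn":0,"hand":60}]'
python3 -m handwheel '[{"dx":0,"dy":0,"dz":8,"turn":0,"hand":60},{"dx":0,"dy":0,"dz":8,"turn":0,"hand":50},{"dx":0,"dy":0,"dz":8,"turn":0,"hand":40},{"dx":0,"dy":0,"dz":8,"turn":0,"hand":30},{"dx":0,"dy":0,"dz":8,"turn":0,"hand":30},{"dx":0,"dy":0,"dz":8,"turn":0,"hand":30},{"dx":0,"dy":0,"dz":8,"turn":0,"hand":30},{"dx":0,"dy":0,"dz":8,"turn":0,"hand":30}]'
python3 -c "
from h import *
go(668.5,189.5,163,1.6)
for t in np.linspace(1.85,0,25)[1:]: print((124*np.array([np.cos(1.85)-np.cos(t),np.sin(1.85)-np.sin(t)])).round(),end=' ')"
```

```text
t: 49.25
eef_pos: [0.6682, 0.1895, 0.1697]
tool_rot: [1.0, 0.013, -0.001, 0.0]
contact_force: [0.0, 0.3, -1.1]
grip_width: 0.0602
t: 50.25
eef_pos: [0.6687, 0.1888, 0.1654]
tool_rot: [1.0, 0.013, 0.001, 0.001]
contact_force: [-0.5, -5.5, 2.4]
grip_width: 0.0354
at [668.7 188.8 165.4] yaw 1.51 -> dx dy dz [-0.1 -0.7  2.4] turn -0.002
[-9. -2.] [-19.  -4.] [-28.  -5.] [-38.  -5.] [-47.  -4.] [-57.  -3.] [-66.  -1.] [-75.   2.] [-84.   6.] [-93.  10.] [-101.   15.] [-109.   20.] [-116.   26.] [-123.   33.] [-130.   40.] [-135.   47.] [-141.   55.] [-145.   64.] [-149.   73.] [-152.   82.] [-155.   91.] [-157.  100.] [-158.  110.] [-158.  119.]
```

```bash
python3 -m handwheel '[{"dx":-9,"dy":0,"dz":-2,"turn":0,"hand":30},{"dx":-19,"dy":0,"dz":-4,"turn":0,"hand":30},{"dx":-28,"dy":0,"dz":-5,"turn":0,"hand":30},{"dx":-38,"dy":0,"dz":-5,"turn":0,"hand":30},{"dx":-47,"dy":0,"dz":-4,"turn":0,"hand":30},{"dx":-57,"dy":0,"dz":-3,"turn":0,"hand":30},{"dx":-66,"dy":0,"dz":-1,"turn":0,"hand":30},{"dx":-75,"dy":0,"dz":2,"turn":0,"hand":30}]'
python3 -m handwheel '[{"dx":-9,"dy":0,"dz":4,"turn":0,"hand":30},{"dx":-18,"dy":0,"dz":8,"turn":0,"hand":30},{"dx":-26,"dy":0,"dz":13,"turn":0,"hand":30},{"dx":-34,"dy":0,"dz":18,"turn":0,"hand":30},{"dx":-41,"dy":0,"dz":24,"turn":0,"hand":30},{"dx":-48,"dy":0,"dz":31,"turn":0,"hand":30},{"dx":-55,"dy":0,"dz":38,"turn":0,"hand":30},{"dx":-60,"dy":0,"dz":45,"turn":0,"hand":30}]'
python3 -m handwheel '[{"dx":-6,"dy":0,"dz":8,"turn":0,"hand":30},{"dx":-10,"dy":0,"dz":17,"turn":0,"hand":30},{"dx":-14,"dy":0,"dz":26,"turn":0,"hand":30},{"dx":-17,"dy":0,"dz":35,"turn":0,"hand":30},{"dx":-20,"dy":0,"dz":44,"turn":0,"hand":30},{"dx":-22,"dy":0,"dz":53,"turn":0,"hand":30},{"dx":-23,"dy":0,"dz":63,"turn":0,"hand":30},{"dx":-23,"dy":0,"dz":71,"turn":0,"hand":30}]'
python3 -m handwheel '[{"dx":0,"dy":0,"dz":1,"turn":0,"hand":30},{"dx":0,"dy":0,"dz":2,"turn":0,"hand":30},{"dx":0,"dy":0,"dz":2.5,"turn":0,"hand":30},{"dx":0,"dy":0,"dz":3,"turn":0,"hand":30},{"dx":0,"dy":0,"dz":3,"turn":0,"hand":30},{"dx":0,"dy":0,"dz":3,"turn":0,"hand":30},{"dx":0,"dy":0,"dz":3,"turn":0,"hand":30},{"dx":0,"dy":0,"dz":3,"turn":0,"hand":30}]'
```

```text
t: 51.25
eef_pos: [0.5937, 0.1868, 0.1611]
tool_rot: [1.0, 0.013, 0.001, 0.001]
contact_force: [6.0, -4.1, -5.1]
grip_width: 0.0356
t: 52.25
eef_pos: [0.534, 0.1853, 0.1179]
tool_rot: [1.0, 0.013, 0.002, 0.001]
contact_force: [1.5, -4.8, 1.9]
grip_width: 0.0356
t: 53.25
eef_pos: [0.5105, 0.1847, 0.0465]
tool_rot: [1.0, 0.014, 0.001, 0.001]
contact_force: [-0.4, -5.7, 4.1]
grip_width: 0.0355
t: 54.25
eef_pos: [0.5106, 0.1847, 0.0461]
tool_rot: [1.0, 0.014, 0.001, 0.001]
contact_force: [-7.3, -7.4, 13.4]
grip_width: 0.0357
```

The flap is shut: the reaction is 13 N at the expected height. I'll release it and go to the flashlight.

```bash
python3 -m handwheel '[{"dx":0,"dy":0,"dz":0,"turn":0,"hand":45},{"dx":0,"dy":0,"dz":0,"turn":0,"hand":60},{"dx":0,"dy":0,"dz":0,"turn":0,"hand":60},{"dx":0,"dy":0,"dz":-20,"turn":0,"hand":60},{"dx":0,"dy":0,"dz":-60,"turn":0,"hand":60},{"dx":0,"dy":0,"dz":-110,"turn":0,"hand":60},{"dx":0,"dy":0,"dz":-160,"turn":0,"hand":60},{"dx":0,"dy":0,"dz":-190,"turn":0,"hand":60}]'
python3 -m handwheel '[{"dx":-5,"dy":25,"dz":0,"turn":0,"hand":60},{"dx":-12,"dy":65,"dz":0,"turn":0,"hand":60},{"dx":-20,"dy":105,"dz":0,"turn":0,"hand":60},{"dx":-28,"dy":145,"dz":0,"turn":0,"hand":60},{"dx":-36,"dy":185,"dz":0,"turn":0,"hand":60},{"dx":-43,"dy":220,"dz":0,"turn":0,"hand":60},{"dx":-49,"dy":249,"dz":0,"turn":0,"hand":60},{"dx":-49,"dy":249,"dz":0,"turn":0,"hand":60}]'
python3 -m handwheel '[{"dx":-5,"dy":25,"dz":0,"turn":-0.03,"hand":60},{"dx":-12,"dy":65,"dz":0,"turn":-0.08,"hand":60},{"dx":-20,"dy":105,"dz":0,"turn":-0.13,"hand":60},{"dx":-28,"dy":145,"dz":0,"turn":-0.18,"hand":60},{"dx":-36,"dy":185,"dz":0,"turn":-0.216,"hand":60},{"dx":-43,"dy":220,"dz":0,"turn":-0.216,"hand":60},{"dx":-49,"dy":249,"dz":0,"turn":-0.216,"hand":60},{"dx":-49,"dy":249,"dz":0,"turn":-0.216,"hand":60}]'
python3 - <<'E'
from h import *
get_image("scene");get_image("scene")
c,I,D=shot("wrist","w13"); go(473,-321,230,14)
P=np.load("pics/w13.npz")["P"]; Z=P[:,:,2]
M=((Z>.012)&(Z<.04)).astype(np.uint8)*255; M[250:]=0
for r in rect(c,M,.015,300): print("flash?",*r, np.percentile(Z[int(r[0][1])-3:int(r[0][1])+3,int(r[0][0])-3:int(r[0][0])+3],50))
ct,I2,D=shot("top","top7")
T=np.load("pics/top7.npz")["P"];print("tray z",T[205:220,200:280:10,2].mean(0).round(3))
cv2.imwrite("pics/v13.png",np.hstack([cv2.resize(I,(400,300)),cv2.resize(I2[150:300,180:380],(400,300))])[:,:,::-1])
E
```

```text
t: 55.25
eef_pos: [0.5105, 0.1861, 0.2376]
tool_rot: [1.0, 0.014, 0.003, -0.001]
contact_force: [-0.2, -0.3, 0.3]
grip_width: 0.0599
t: 56.25
eef_pos: [0.4678, -0.0657, 0.2341]
tool_rot: [1.0, 0.012, 0.001, 0.0]
contact_force: [-0.1, 0.2, -0.8]
grip_width: 0.0601
t: 57.25
eef_pos: [0.4261, -0.3151, 0.2329]
tool_rot: [0.993, 0.121, 0.0, -0.0]
contact_force: [-0.3, 0.8, 0.3]
grip_width: 0.06
at [ 426.6 -313.4  233.1] yaw 14.04 -> dx dy dz [43.2 18.6  3.1] turn 0.001
flash? [142. 236.] [ 331.3 -183.6   43.3   29.6   42.2] 0.01806493758939362
flash? [203. 188.] [ 402.  -236.8   47.9   28.2   74.6] 0.01747157439363145
flash? [298. 136.] [ 475.7 -322.   104.8   27.1   14.2] 0.025714952125652946
tray z [0.054 0.054 0.054 0.055 0.054 0.053 0.054 0.054]
```

View pics/v13.png

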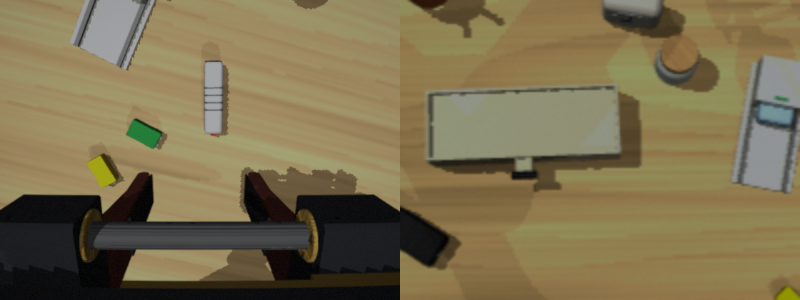

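The flap is shut, with the tray floor reading 54 mm throughout. The flashlight, at (213,97) in the left half, is in line with the tool. I'll pick it up.

```bash
python3 -m handwheel '[{"dx":15,"dy":7,"dz":40,"turn":0,"hand":60},{"dx":35,"dy":15,"dz":80,"turn":0,"hand":60},{"dx":44,"dy":20,"dz":120,"turn":0,"hand":60},{"dx":44,"dy":20,"dz":155,"turn":0,"hand":60},{"dx":44,"dy":20,"dz":185,"turn":0,"hand":60},{"dx":44,"dy":20,"dz":208,"turn":0,"hand":60},{"dx":44,"dy":20,"dz":222,"turn":0,"hand":60},{"dx":44,"dy":20,"dz":227,"turn":0,"hand":60}]'
python3 -m handwheel '[{"dx":0,"dy":0,"dz":0,"turn":0,"hand":45},{"dx":0,"dy":0,"dz":0,"turn":0,"hand":35},{"dx":0,"dy":0,"dz":0,"turn":0,"hand":20},{"dx":0,"dy":0,"dz":0,"turn":0,"hand":20},{"dx":0,"dy":0,"dz":0,"turn":0,"hand":20},{"dx":0,"dy":0,"dz":0,"turn":0,"hand":20},{"dx":0,"dy":0,"dz":0,"turn":0,"hand":20},{"dx":0,"dy":0,"dz":0,"turn":0,"hand":20}]'
python3 -m handwheel '[{"dx":0,"dy":0,"dz":-10,"turn":0,"hand":20},{"dx":0,"dy":0,"dz":-30,"turn":0,"hand":20},{"dx":0,"dy":0,"dz":-60,"turn":0,"hand":20},{"dx":0,"dy":0,"dz":-95,"turn":0,"hand":20},{"dx":0,"dy":0,"dz":-130,"turn":0,"hand":20},{"dx":0,"dy":0,"dz":-160,"turn":0,"hand":20},{"dx":0,"dy":0,"dz":-180,"turn":0,"hand":20},{"dx":0,"dy":0,"dz":-185,"turn":0,"hand":20}]'
python3 -c "
from h import *
go(582,186.5,195,91.6)"
```

```text
t: 58.45
eef_pos: [0.4736, -0.3227, 0.0053]
tool_rot: [0.993, 0.122, -0.0, -0.0]
contact_force: [0.2, -0.8, 0.1]
grip_width: 0.0599
t: 59.45
eef_pos: [0.4737, -0.3237, 0.0062]
tool_rot: [0.993, 0.122, 0.0, 0.0]
contact_force: [-0.7, 0.5, 5.4]
grip_width: 0.0255
t: 60.45
eef_pos: [0.4738, -0.3238, 0.1926]
tool_rot: [0.993, 0.122, 0.001, 0.001]
contact_force: [-0.3, 0.0, -1.6]
grip_width: 0.0257
at [ 473.8 -323.8  192.6] yaw 13.97 -> dx dy dz [ 228.1 -469.    -3. ] turn -1.355
```

```bash
python3 -m handwheel '[{"dx":10,"dy":-20,"dz":0,"turn":0,"hand":20},{"dx":27,"dy":-55,"dz":0,"turn":0,"hand":20},{"dx":46,"dy":-95,"dz":0,"turn":0,"hand":20},{"dx":65,"dy":-135,"dz":0,"turn":0,"hand":20},{"dx":85,"dy":-175,"dz":0,"turn":0,"hand":20},{"dx":103,"dy":-212,"dz":0,"turn":0,"hand":20},{"dx":112,"dy":-230,"dz":0,"turn":0,"hand":20},{"dx":114,"dy":-234.5,"dz":0,"turn":0,"hand":20}]'
python3 -m handwheel '[{"dx":10,"dy":-20,"dz":0,"turn":0,"hand":20},{"dx":27,"dy":-55,"dz":0,"turn":0,"hand":20},{"dx":46,"dy":-95,"dz":0,"turn":0,"hand":20},{"dx":65,"dy":-135,"dz":0,"turn":0,"hand":20},{"dx":85,"dy":-175,"dz":0,"turn":0,"hand":20},{"dx":103,"dy":-212,"dz":0,"turn":0,"hand":20},{"dx":112,"dy":-230,"dz":0,"turn":0,"hand":20},{"dx":114,"dy":-234.5,"dz":0,"turn":0,"hand":20}]'
python3 -m handwheel '[{"dx":0,"dy":0,"dz":0,"turn":-0.17,"hand":20},{"dx":0,"dy":0,"dz":0,"turn":-0.34,"hand":20},{"dx":0,"dy":0,"dz":0,"turn":-0.51,"hand":20},{"dx":0,"dy":0,"dz":0,"turn":-0.68,"hand":20},{"dx":0,"dy":0,"dz":0,"turn":-0.85,"hand":20},{"dx":0,"dy":0,"dz":0,"turn":-1.02,"hand":20},{"dx":0,"dy":0,"dz":0,"turn":-1.19,"hand":20},{"dx":0,"dy":0,"dz":0,"turn":-1.355,"hand":20}]'
python3 -c "
from h import *
go(582,186.5,62,91.6)"
```

```text
t: 61.45
eef_pos: [0.5269, -0.0661, 0.1891]
tool_rot: [0.992, 0.123, -0.001, -0.001]
contact_force: [-0.5, 0.3, -1.8]
grip_width: 0.026
t: 62.45
eef_pos: [0.5813, 0.1869, 0.1898]
tool_rot: [0.993, 0.122, -0.001, 0.0]
contact_force: [0.5, -0.1, -0.6]
grip_width: 0.0262
t: 63.45
eef_pos: [0.5815, 0.1848, 0.1907]
tool_rot: [0.696, 0.718, -0.0, 0.0]
contact_force: [-1.1, -0.3, -0.0]
grip_width: 0.0258
at [581.5 184.8 190.7] yaw 91.8 -> dx dy dz [  1.8   0.5 128.7] turn 0.003
```

```bash
python3 -m handwheel '[{"dx":1,"dy":0.5,"dz":15,"turn":0,"hand":20},{"dx":1,"dy":0.5,"dz":40,"turn":0,"hand":20},{"dx":1,"dy":0.5,"dz":70,"turn":0,"hand":20},{"dx":1,"dy":0.5,"dz":95,"turn":0,"hand":20},{"dx":1,"dy":0.5,"dz":112,"turn":0,"hand":20},{"dx":1,"dy":0.5,"dz":122,"turn":0,"hand":20},{"dx":1,"dy":0.5,"dz":127,"turn":0,"hand":20},{"dx":1,"dy":0.5,"dz":129,"turn":0,"hand":20}]'
python3 -m handwheel '[{"dx":0,"dy":0,"dz":0.5,"turn":0,"hand":20},{"dx":0,"dy":0,"dz":0.5,"turn":0,"hand":20},{"dx":0,"dy":0,"dz":0.5,"turn":0,"hand":28},{"dx":0,"dy":0,"dz":0.5,"turn":0,"hand":33},{"dx":0,"dy":0,"dz":0.5,"turn":0,"hand":38},{"dx":0,"dy":0,"dz":0.5,"turn":0,"hand":38},{"dx":0,"dy":0,"dz":0.5,"turn":0,"hand":38},{"dx":0,"dy":0,"dz":0.5,"turn":0,"hand":38}]'
python3 -m handwheel '[{"dx":0,"dy":0,"dz":-5,"turn":0,"hand":38},{"dx":0,"dy":0,"dz":-15,"turn":0,"hand":38},{"dx":0,"dy":0,"dz":-35,"turn":0,"hand":38},{"dx":0,"dy":0,"dz":-65,"turn":0,"hand":38},{"dx":0,"dy":0,"dz":-100,"turn":0,"hand":38},{"dx":0,"dy":0,"dz":-140,"turn":0,"hand":38},{"dx":0,"dy":0,"dz":-175,"turn":0,"hand":38},{"dx":0,"dy":0,"dz":-190,"turn":0,"hand":38}]'
python3 -m handwheel '[{"dx":0,"dy":25,"dz":0,"turn":0,"hand":38},{"dx":-30,"dy":50,"dz":0,"turn":0,"hand":38},{"dx":-70,"dy":75,"dz":0,"turn":0,"hand":38},{"dx":-110,"dy":90,"dz":0,"turn":0,"hand":38},{"dx":-150,"dy":90,"dz":0,"turn":0,"hand":38},{"dx":-190,"dy":90,"dz":0,"turn":0,"hand":38},{"dx":-220,"dy":90,"dz":0,"turn":0,"hand":38},{"dx":-230,"dy":90,"dz":0,"turn":0,"hand":38}]'
python3 - <<'E'
from h import *
s=state();print(s["eef_pos"])
ct,I2,D=shot("top","top8"); cs,I3,D3=shot("scene","sc8"); c,I,D1=shot("wrist","w14")
T=np.load("pics/top8.npz")["P"];Z=T[:,:,2]
M=((Z>.068)&(Z<.1)).astype(np.uint8)*255;M[:,:190]=0;M[:,300:]=0;M[:185]=0;M[245:]=0
for r in rect(ct,M,.08,50): print("flash top",*r,np.median(Z[M>0]))
cv2.imwrite("pics/v14.png",np.hstack([cv2.resize(I2[130:310,170:450],(400,300)),cv2.resize(I3[150:300,130:390],(400,300))])[:,:,::-1])
E
```

```text
t: 64.45
eef_pos: [0.5823, 0.1878, 0.0621]
tool_rot: [0.697, 0.717, 0.0, 0.0]
contact_force: [0.2, -0.6, -0.2]
grip_width: 0.0261
t: 65.45
eef_pos: [0.5819, 0.1877, 0.0611]
tool_rot: [0.697, 0.717, -0.0, -0.0]
contact_force: [0.3, 0.0, -0.3]
grip_width: 0.0382
t: 66.45
eef_pos: [0.5826, 0.1879, 0.2556]
tool_rot: [0.697, 0.717, 0.002, 0.001]
contact_force: [0.9, -0.2, -0.5]
grip_width: 0.0379
t: 67.45
eef_pos: [0.6781, -0.0414, 0.2505]
tool_rot: [0.698, 0.716, -0.0, -0.0]
contact_force: [1.0, 0.3, 0.0]
grip_width: 0.0378
[ 0.67814666 -0.04138062  0.25054725]
flash top [239. 210.] [579.2 189.5 100.5  27.6  89.2] 0.07912826547159302
```

View pics/v14.png

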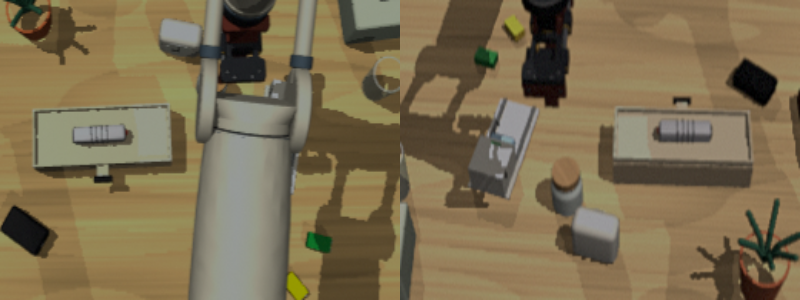

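The flashlight lies flat in the tray with its top at 79 mm (80 expected), the flap is shut, the case is still in the dock, and the robot is clear. I'm handing it in.

```bash
python3 -c "
from h import *
print(finish_job(), state()['t'])"
```

```text
the job is handed in; nothing more can be done
the job is handed in; nothing more can be done
```

I handed the job in at about 68 s, with everything placed as asked but two mishaps on the way.

**Done, in order:**
1. I set the case on the dock and pushed it until it stopped with about a 20 N reaction. The wrist camera then showed 25 mm of it outside the hood (24 mm expected).
2. I opened the flap by its handle and laid both blue sleeves on the blue floor and both orange blocks on the orange floor. A wrist picture showed all four flat.
3. I shut the flap by its handle. The tray floor then measured 54 mm high across its length, as it should when shut.
4. I laid the flashlight flat in the tray. Its top measured 79 mm (80 expected) and its outline 100 × 28 mm. In the last pictures the robot was clear and the bystanders were in place by eye.

**What went wrong:**
- **Flap:** lifting the case dragged the flap open by about 16°, before the case was home. I did not press it shut. I took the handle from that angle and opened it the rest of the way.
- **Block2:** when I lowered the fingers behind the case, they touched down with about 27 N, most likely on block2. It was turned and shifted a few millimetres but stayed flat.

**Disagreement in the measurements:** the case was described as lying along the organiser's y. The pictures showed it lying along x, and I worked from the pictures.

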